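# Load the stirring pan, fit its crank and stir three turns

### The job

Put every chestnut that lies on the worktop into the stirring pan. Then take the crank off its rubber mat, push its square socket onto the pan's square drive, turning it a little until it drops fully home, and crank three full turns clockwise as seen from above, evenly and through the stiff spot in every turn: at about half a turn a second at the most, and stop within half a turn after the third. Finally lift the crank off, lay it flat with its hub back on the mat, and leave the other things on the worktop and the hob where they stand.

Things in the scene. Friction and masses are not known exactly. Their poses are not given: they have to be found in the camera images.
- pan: Open dark steel pan fixed on the worktop on a cork trivet, 172 mm wide, inside radius 78 mm, rim 63 mm and inner floor 13 mm above the worktop. Origin: centre of the underside; z up. Inside, a cone (34 mm radius, 62 mm high) with a paddle blade (142 mm long, 15 to 29 mm up) turns and pushes the chestnuts round. Handle along the pan's own +x to 195 mm from the centre, up to 71 mm high.
- pan_mouth (a point): Drop point in the pan's half-moon opening nearest the robot, at rim height (63 mm up), 54 mm from the pan's axis. Axes as the pan's. A steel bridge bar, 22 mm wide, top 72 mm up, crosses the mouth through the pan's centre along this y axis; the opening is 67 mm wide along x between bar and wall and 110 mm long along y. A like opening lies beyond the bar.
- stirrer (a joint): Angle (rad) of the stirrer (paddle, shaft, square drive) about the pan's upright axis, growing clockwise seen from above and counting on over turns (6.283 each); starts between -0.4 and 0.4. No stops; it stays where left. Once in every turn its resistance swings between about 0.03 N m and a heavy point of 0.25 N m (4 N at the crank's knob), chestnuts apart.
- drive_seat (a point): Point on the stirrer's axis where the crank's underside lies when home: top of the round 36 mm collar, 84 mm above the worktop. z up; x and y square to the flats of the drive, turning with the stirrer. Above the collar the drive is a 16 mm square 20 mm tall, then a 6 mm cone; tip 26 mm above this point.
- crank: Loose aluminium crank, about 250 g, flat underside, lying on the mat. Origin: centre of the hub's underside; z up, x along the arm to the knob. Hub: 34 mm cube, sides along x and y, with a 17.6 mm square hole right through from below, sides likewise: fits the drive in any of four positions, 6 degrees play. Arm: 20 mm wide, lowest 8 mm, to 71 mm out. Grip the hub's flats 12 to 34 mm up.
- crank_grip (a point): Middle of the crank's upright round wooden knob, 24 mm in diameter, spinning freely on its pin; 60 mm from the hub's axis along the crank's x, 31 mm above the crank's underside; the knob reaches from 11 to 49 mm above the underside.
- mat: Black rubber rest mat fixed on the worktop, 180 mm along its x, 120 mm along its y, 4 mm thick. Origin: centre of its underside; z up.
- chestnut_1: Dark brown chestnut on the left of the worktop, 18 g, round, 30 mm in diameter (widest from 6 to 15 mm up), 26 mm tall, flat foot and blunt tip on top. Origin: centre of the foot; z up. Two to four of the four are there. A tall cabinet closes the worktop on the left, from about 0.37 m left of the robot's middle line: come over the worktop from the front.
- chestnut_2: Dark brown chestnut on the left of the worktop, 18 g, round, 30 mm in diameter (widest from 6 to 15 mm up), 26 mm tall, flat foot and blunt tip on top. Origin: centre of the foot; z up. Two to four of the four are there. A tall cabinet closes the worktop on the left, from about 0.37 m left of the robot's middle line: come over the worktop from the front.
- chestnut_3: Dark brown chestnut on the left of the worktop, 18 g, round, 30 mm in diameter (widest from 6 to 15 mm up), 26 mm tall, flat foot and blunt tip on top. Origin: centre of the foot; z up. Two to four of the four are there. A tall cabinet closes the worktop on the left, from about 0.37 m left of the robot's middle line: come over the worktop from the front.
- chestnut_4: Dark brown chestnut on the left of the worktop, 18 g, round, 30 mm in diameter (widest from 6 to 15 mm up), 26 mm tall, flat foot and blunt tip on top. Origin: centre of the foot; z up. Two to four of the four are there. A tall cabinet closes the worktop on the left, from about 0.37 m left of the robot's middle line: come over the worktop from the front.
- tea_light: Bystander: tea light, 38 mm wide, 15 mm tall. Origin: centre of the underside.
- teaspoon: Bystander: steel teaspoon, 127 mm long along its x, 30 mm wide, 6 mm thick, near the front edge. Origin: middle of the underside.
- espresso_cup: Bystander: dark espresso cup, 60 x 84 x 53 mm, behind the mat; behind it the 260 mm tall kettle stands from about x = 0.75 m on. Origin: about the centre of the underside.
- tumbler: Bystander: clear glass tumbler, 81 mm wide, 91 mm tall, on the hob. Origin: centre of the underside.
- beaker: Bystander: clear square tub with lid, 52 x 48 x 100 mm, on the hob. Origin: centre of the underside.

How it is judged:
By the outcome, as a careful person would: the job done as asked, in the order asked, and still so for the second after the job is handed in, with the robot touching nothing.
Of chestnut_1, chestnut_2, chestnut_3, chestnut_4 only 2 to 4 are there at a start; the rules pass over those that are not, and their reading is None.
At some moment in a run one of chestnut_1, chestnut_2, chestnut_3, chestnut_4 may be knocked a few centimetres aside while the robot is not near it.
It also fails if it takes over 210 s, if anything falls off the work surface, if the arm or the gripper's body presses on something with over 40 N, if the wrist force passes 120 N, or if a joint passes its speed limit or range.

### The arm

A 7-joint arm with a two-finger parallel gripper is mounted at the origin on a cart in front of the work surface, level with it; the furniture and walls round the work are solid. World frame = base frame: x ahead of the robot, y to its left, z up, the work surface at z = 0. Lengths are in m, angles in rad, forces in N, time in s.
With the tool pointing down it reaches from about 0.4 to 0.9 m from the base axis. Payload 5.6 kg.
Tool frame: the origin (TCP) lies at the very end of the fingers, on their centre line; the grasp point (between the pads) lies 19 mm behind it (ctrl.grip_depth is the distance from the TCP to the grasp point, in m); z points along the fingers, y is the direction in which the jaws open and shut (so a half turn about z gives the same grasp; the last joint's range is limited). The gripper opens to 92 mm and grips with 3 to 60 N. Pads are 20 mm wide; open, the fingers measure 128 mm over their backs; the gripper's body (75 mm by 189 mm) begins 69 mm behind the grasp point.
Start: joints at [-1.236, 0.468, -0.012, 1.603, 0.006, 1.071, -0.056], TCP at [0.24, 0.604, 0.215] pointing down, gripper open.
Joint ranges: [-2.53, 2.53], [-0.31, 2.02], [-1.57, 1.55], [0.28, 2.44], [-1.29, 4.43], [0.15, 1.84], [-2.92, 2.92]. Speed limits (rad/s): [2.57, 2.57, 3.14, 3.14, 3.14, 3.14, 3.14].

### API

Orientations are given as [roll, pitch, yaw] about the fixed x, y, z axes, in that order (R = Rz(yaw) Ry(pitch) Rx(roll)).
In Python, from workcell import ctrl, grab_frame, job_done gives the robot as it stands. The module is installed in compiled form; this text tells all that it offers.
- The arm moves only by the shell command python3 -m pendant 'ROWS' [FORCE]. ROWS is JSON, a list of rows, each a list of 3 entries, a list of its own where there are three numbers: the closure, from 0 (fully open) to 1 (shut), then the shift along the world's x, y, z in mm, then the turn, a rotation vector about the world's x, y, z in rad. A call has 1 to 5 rows; each row shifts and turns the commanded pose from where the row before left it; what a row does not reach is not made up. A row lasts 1/12 s, in which the tool goes at most 41.7 mm and 7.16 degrees, less where a joint would pass 70% of its speed; a pose out of reach is approached as far as the arm can. A call is refused whole if a number of a shift passes 41.7 or a number of a turn 0.125, either way. A call with a gripper value outside its range is refused whole. The fingers move at their own pace and stop on an object; FORCE is the grip in N (left out, the last holds). Time passes only in rows, so rows that do not move let the fingers close. It gives the time, the measured TCP pose, the force and the opening at its end, in the units of the state.
- ctrl.get_state(): the state, without advancing time (a new reading comes with each control period).
- grab_frame(name): name is "scene" or "top" or "wrist"; returns a dict with "color" (420x560x3 uint8, red, green, blue), "fx", "fy", "cx", "cy" (pixels), "rvec" (rotation vector, rad) and "tvec" (3), from world to camera coordinates, as OpenCV has them. Camera axes: x right, y down, z forward; pixel columns grow to the right and rows downward; lengths in m; the calibration is good to about 2 mm. The wrist camera is an equidistant fisheye: a pixel r from the principal point sees the ray r / f radians off the axis. A picture is of the moment at which its call begins. There is no depth.
- job_done(): hands the job in, once; it reports no verdict.
The state is a dict: "t": time; "qpos": joint angles; "qvel": joint speeds; "tau": joint torques, N m; "tool_pos": TCP position; "tool_rot": TCP orientation; "wrist_force": force on the tool from outside, world axes, zero at the start; "moment": the same for the moment, N m; "finger_gap": opening from 0.0 (shut) to 1.0 (fully open).
Only numpy, scipy, OpenCV 4.12 (cv2) and the standard library are available. Lean on these libraries where they do the work, as an engineer would, in place of code of your own. Each camera call takes 0.05 s, during which the arm holds its last target.

## Working session

There is one attempt and no reset: what is moved stays moved. The work goes in short steps, Python scripts to look and compute and a shell command to move; the robot and the scene stay as the last step left them, time stands still between calls to the robot, and variables do not carry over. Pictures are saved under pics/ and viewed, and the job is handed in when it is done.

```bash
mkdir -p pics
cat > h.py <<'E'
import numpy as np, cv2
from workcell import ctrl, grab_frame, job_done
def snap(name,fn):
    f=grab_frame(name); cv2.imwrite('pics/'+fn,cv2.cvtColor(f['color'],cv2.COLOR_RGB2BGR))
    np.savez('pics/'+fn+'.npz',**{k:np.array(v) for k,v in f.items()}); return f
def load(fn):
    d=np.load('pics/'+fn+'.npz'); return {k:d[k] for k in d.files}
def ray(f,u,v,fish=False):
    R,_=cv2.Rodrigues(np.array(f['rvec'],float)); t=np.array(f['tvec'],float).ravel()
    x=(u-f['cx'])/f['fx']; y=(v-f['cy'])/f['fy']
    if fish:
        r=np.hypot(x,y); s=np.sin(r)/r if r>1e-9 else 1
        d=np.array([x*s,y*s,np.cos(r)])
    else: d=np.array([x,y,1.])
    return -R.T@t, R.T@d
def onplane(f,u,v,z,fish=False):
    o,d=ray(f,u,v,fish); return o+d*(z-o[2])/d[2]
def proj(f,p):
    R,_=cv2.Rodrigues(np.array(f['rvec'],float)); t=np.array(f['tvec'],float).ravel()
    c=R@np.array(p)+t; return float(f['fx']*c[0]/c[2]+f['cx']),float(f['fy']*c[1]/c[2]+f['cy'])
E
python3 - <<'E'
from h import *
for n in ['scene','top','wrist']:
    f=snap(n,n+'0.png'); o,_=ray(f,280,210); print(n,f['fx'],f['cx'],f['cy'],o.round(3))
s=ctrl.get_state(); print(s); print(ctrl.grip_depth)
E
```

```text
scene 467.85294206049025 278.49667454060176 214.30206432240195 [-0.195  0.38   0.77 ]
top 420.77832997863254 274.40170698415926 209.8695034595545 [ 0.333 -0.114  1.172]
wrist 325.19226210127806 283.09332610431443 206.9438627935663 [0.175 0.631 0.383]
{'t': 0.15, 'qpos': array([-1.23603376,  0.46818564, -0.01157667,  1.60342119,  0.0059889 ,
        1.07137582, -0.05627958]), 'qvel': array([-8.15142643e-04, -4.48281413e-03,  8.54542814e-04, -1.76729902e-03,
       -7.42682356e-05, -6.88531169e-04,  2.30518506e-03]), 'tau': array([ 1.98493412e-04, -5.20952332e+01, -1.23948633e-02, -2.43976986e+01,
       -5.66062192e-02,  1.53345958e-02,  1.04964388e-04]), 'tool_pos': array([0.23965321, 0.60372487, 0.21384839]), 'tool_rot': array([-3.14024090e+00,  1.05628223e-04,  2.76375687e+00]), 'wrist_force': array([ 0.81380273, -0.36160315, -0.51754312]), 'moment': array([ 0.06220253,  0.02357454, -0.03385378]), 'finger_gap': 1.0010023697576929}
0.0187
```

View pics/scene0.png

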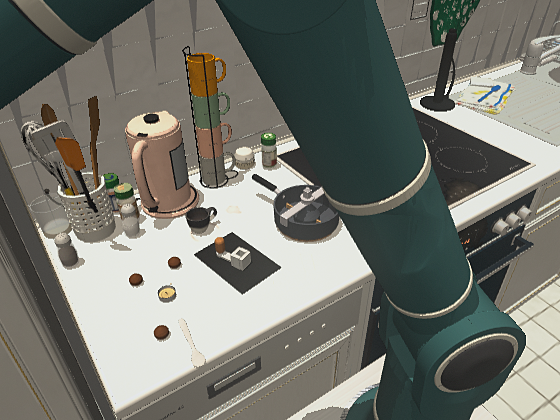

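View pics/top0.png

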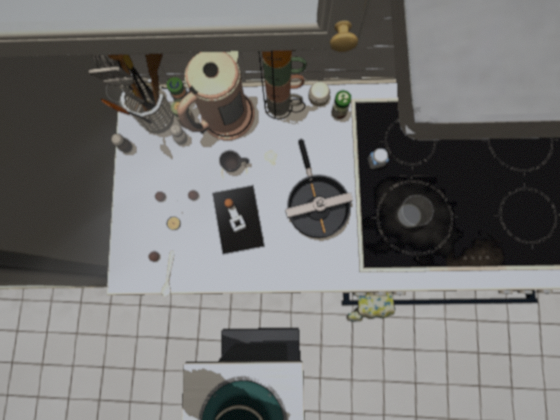

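View pics/wrist0.png

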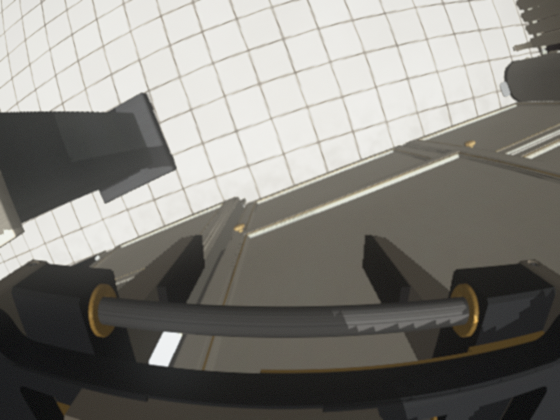

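Run:
```python
from h import *
t=load('top0.png'); s=load('scene0.png')
print('tcp in top',proj(t,[.24,.6,.2]), proj(t,[0,0,0]))
for n,c in [('c1',(160,196)),('c2',(193,195)),('c3',(154,256))]: print(n,onplane(t,*c,.013).round(3))
for n,c in [('c1',(136,280)),('c2',(175,262)),('c3',(162,332))]: print(n,onplane(s,*c,.013).round(3))
im=cv2.imread('pics/top0.png')[130:290,100:370]; cv2.imwrite('pics/topz.png',cv2.resize(im,None,fx=2.9,fy=2.9,interpolation=cv2.INTER_CUBIC))
im=cv2.imread('pics/scene0.png')[160:380,100:370]; cv2.imwrite('pics/scz.png',cv2.resize(im,None,fx=2.7,fy=2.7,interpolation=cv2.INTER_CUBIC))
```

```text
tcp in top (-30.53456328019041, 336.8649472419837) (242.78666436000515, 422.44324096888647)
c1 [0.602 0.235 0.013]
c2 [0.604 0.141 0.013]
c3 [0.432 0.246 0.013]
c1 [0.599 0.235 0.013]
c2 [0.604 0.138 0.013]
c3 [0.431 0.244 0.013]
```

View pics/topz.png

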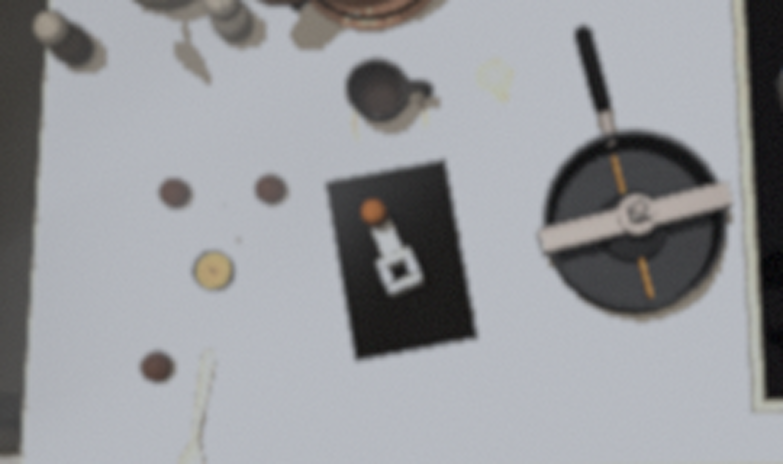

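View pics/scz.png

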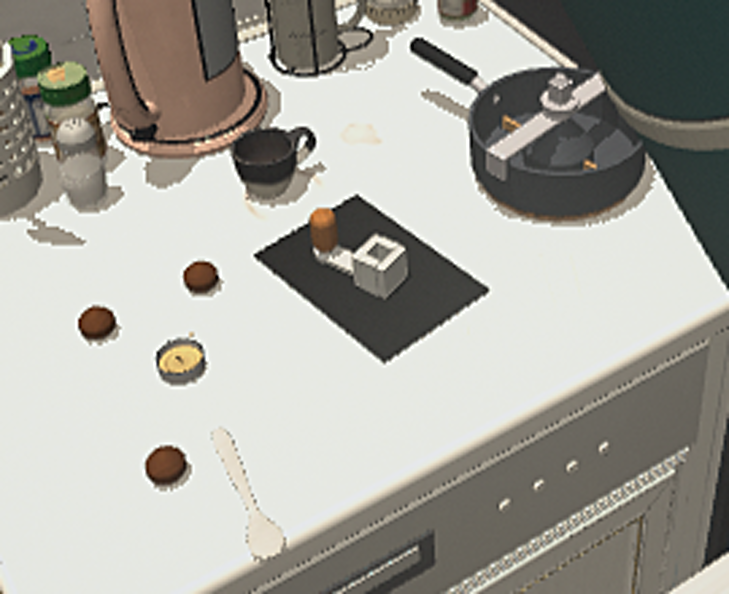

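```bash
cat > m.py <<'E'
from h import *
t=load('top0.png'); s=load('scene0.png')
T=lambda u,v,z: onplane(t,u/2.9+100-.3,v/2.9+130-.3,z).round(4)
S=lambda u,v,z: onplane(s,u/2.7+100-.3,v/2.7+160-.3,z).round(4)
print('bar',T(542,240,.072),T(728,195,.072))
print('shaft', T(637,210,.11),S(561,78,.11))
print('paddle',T(613,157,.029),T(652,297,.029))
print('hub',T(400,270,.038),S(381,249,.038))
print('knob',T(373,210,.053),S(322,213,.053))
print('mat',[T(u,v,.004) for u,v in [(327,183),(445,161),(477,338),(357,359)]])
print('mat',[S(u,v,.004) for u,v in [(255,256),(357,195),(489,291),(385,361)]])
print('tea',T(214,270,.015),S(181,357,.015)); print('spoon',T(205,355,.005),S(220,432,.005),S(265,540,.005))
print('handle',T(584,32,.07))
E
python3 m.py
```

```text
bar [ 0.5377 -0.1227  0.072 ] [ 0.5769 -0.2944  0.072 ]
shaft [ 0.5563 -0.2072  0.11  ] [ 0.5572 -0.2103  0.11  ]
paddle [ 0.6259 -0.1929  0.029 ] [ 0.4894 -0.2256  0.029 ]
hub [0.5175 0.0113 0.038 ] [0.5215 0.0067 0.038 ]
knob [0.5726 0.0353 0.053 ] [0.576 0.033 0.053]
mat [array([0.6111, 0.0876, 0.004 ]), array([ 0.6313, -0.029 ,  0.004 ]), array([ 0.4558, -0.0593,  0.004 ]), array([0.4373, 0.056 , 0.004 ])]
mat [array([0.6109, 0.0867, 0.004 ]), array([ 0.6329, -0.0303,  0.004 ]), array([ 0.4555, -0.0601,  0.004 ]), array([0.4367, 0.0552, 0.004 ])]
tea [0.5242 0.1938 0.015 ] [0.5247 0.193  0.015 ]
spoon [0.4432 0.2025 0.005 ] [0.4449 0.1972 0.005 ] [0.3379 0.2121 0.005 ]
handle [ 0.738  -0.1662  0.07  ]
```

```bash
python3 -m pendant '[[0.5,[5,-20,0],[0,0,0]],[0.5,[5,-38,0],[0,0,0]],[0.5,[5,-38,0],[0,0,0]],[0.5,[5,-38,0],[0,0,0]],[0.5,[5,-38,0],[0,0,0]]]' 15; python3 -m pendant '[[0.5,[5,-38,0],[0,0,0]],[0.5,[5,-38,0],[0,0,0]],[0.5,[5,-38,0],[0,0,0]],[0.5,[5,-18,0],[0,0,0]],[0.5,[0,0,0],[0,0,0]]]'
```

```text
t: 0.57
tool_pos: [0.2647, 0.4301, 0.2141]
tool_rot: [-3.141, -0.0, 2.764]
wrist_force: [0.0, 0.5, 1.3]
finger_gap: 0.657
t: 0.98
tool_pos: [0.2856, 0.296, 0.2146]
tool_rot: [-3.14, 0.0, 2.758]
wrist_force: [0.8, 0.0, 0.2]
finger_gap: 0.499
```

```bash
python3 -m pendant '[[0.5,[10,-10,-8],[0,0,-0.12]],[0.5,[14,-10,-10],[0,0,-0.12]],[0.5,[15,-8,-12],[0,0,-0.12]],[0.5,[15,-8,-12],[0,0,-0.12]],[0.5,[15,-6,-12],[0,0,-0.12]]]'; python3 -m pendant '[[0.5,[15,-4,-12],[0,0,-0.12]],[0.5,[15,-2,-12],[0,0,-0.12]],[0.5,[15,-2,-12],[0,0,-0.12]],[0.5,[15,-1,-10],[0,0,-0.12]],[0.5,[15,0,-10],[0,0,-0.11]]]'; python3 -c "
from h import *
snap('wrist','w1.png');snap('top','t1.png');snap('scene','s1.png');print(ctrl.get_state()['tool_pos'],ctrl.get_state()['tool_rot'])"
```

```text
t: 1.4
tool_pos: [0.3545, 0.2587, 0.1601]
tool_rot: [3.141, -0.0, 2.159]
wrist_force: [0.1, 0.7, -0.3]
finger_gap: 0.497
t: 1.82
tool_pos: [0.4295, 0.2501, 0.1037]
tool_rot: [-3.142, 0.0, 1.569]
wrist_force: [0.4, 0.3, 0.3]
finger_gap: 0.498
[0.42884928 0.24963323 0.10360102] [-3.14052520e+00  1.56369493e-03  1.57566603e+00]
```

View pics/w1.png

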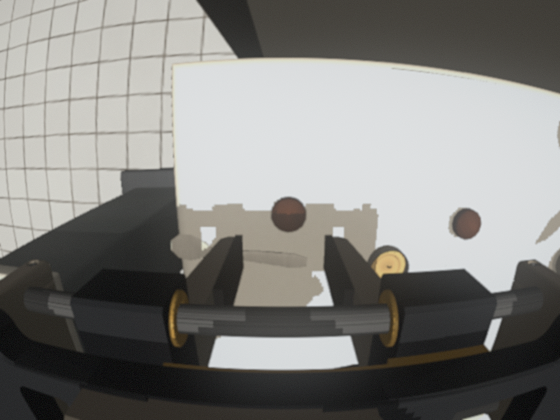

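View pics/s1.png

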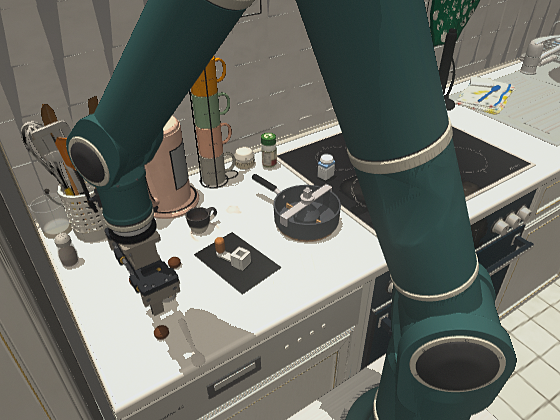

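```bash
python3 -c "
from h import *
w=load('w1.png')
print('C',onplane(w,289,213,.013,True),'A',onplane(w,466,222,.013,True),'spoontip',onplane(w,305,261,.005,True),'bowl',onplane(w,185,246,.005,True))
s=load('s1.png');print(onplane(s,162,332,.013))
"
```

```text
C [0.43442449 0.24945555 0.013     ] A [0.60133009 0.2396726  0.013     ] spoontip [0.44912097 0.20234725 0.005     ] bowl [0.33993814 0.21602499 0.005     ]
[0.43131893 0.24401762 0.013     ]
```

```bash
python3 -m pendant '[[0.5,[3,-3,-30],[0,0,0]],[0.5,[0,0,-30],[0,0,0]],[0.5,[0,0,-25],[0,0,0]],[0.5,[0,0,-14],[0,0,0]],[0.5,[0,0,0],[0,0,0]]]' 12; python3 -m pendant '[[0.8,[0,0,0],[0,0,0]],[0.8,[0,0,0],[0,0,0]],[0.8,[0,0,0],[0,0,0]],[0.8,[0,0,0],[0,0,0]]]' 12
```

```text
t: 2.38
tool_pos: [0.4291, 0.246, 0.0034]
tool_rot: [-3.137, 0.002, 1.577]
wrist_force: [0.5, -0.6, 0.6]
finger_gap: 0.502
t: 2.72
tool_pos: [0.4325, 0.247, 0.0069]
tool_rot: [3.14, -0.002, 1.574]
wrist_force: [-0.1, 1.7, 2.3]
finger_gap: 0.311
```

```bash
python3 -m pendant '[[0.8,[0,0,25],[0,0,0]],[0.8,[0,0,35],[0,0,0]],[0.8,[5,-10,40],[0,0,0]],[0.8,[6,-25,40],[0,0,0]],[0.8,[6,-40,30],[0,0,0]]]'; python3 -m pendant '[[0.8,[6,-41,0],[0,0,-0.12]],[0.8,[6,-41,0],[0,0,-0.12]],[0.8,[6,-41,0],[0,0,-0.12]],[0.8,[6,-41,0],[0,0,-0.12]],[0.8,[6,-41,0],[0,0,-0.12]]]'; python3 -m pendant '[[0.8,[6,-41,-10],[0,0,-0.12]],[0.8,[6,-41,-10],[0,0,0]],[0.8,[6,-41,-10],[0,0,0]],[0.8,[3,-30,-15],[0,0,0]],[0.8,[0,-15,-15],[0,0,0]]]';  python3 -c "
from h import *
snap('wrist','w2.png');snap('scene','s2.png')"
```

```text
t: 3.13
tool_pos: [0.4484, 0.1835, 0.1694]
tool_rot: [3.137, -0.004, 1.579]
wrist_force: [1.1, 0.2, -0.1]
finger_gap: 0.305
t: 3.55
tool_pos: [0.4771, -0.0255, 0.1666]
tool_rot: [3.141, -0.002, 0.968]
wrist_force: [0.9, 0.4, 0.0]
finger_gap: 0.312
t: 3.97
tool_pos: [0.4982, -0.1939, 0.107]
tool_rot: [3.137, -0.0, 0.849]
wrist_force: [0.7, -0.0, -0.7]
finger_gap: 0.314
```

View pics/w2.png

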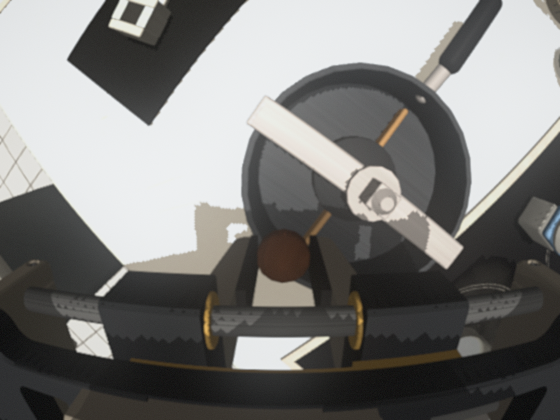

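View pics/s2.png

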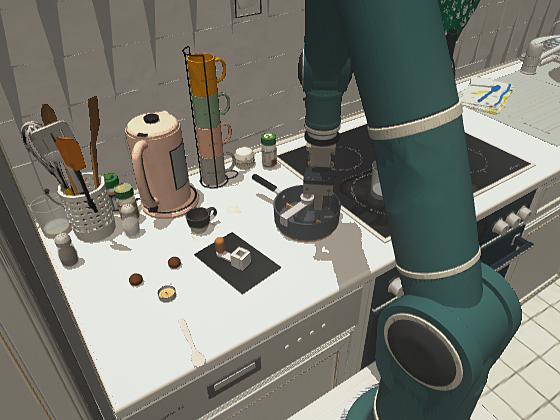

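```bash
python3 -m pendant '[[0.8,[0,-2,-22],[0,0,0]],[0.8,[0,0,-20],[0,0,0]],[0.8,[0,0,0],[0,0,0]],[0.5,[0,0,0],[0,0,0]],[0.5,[0,0,0],[0,0,0]]]';python3 -m pendant '[[0.5,[0,0,0],[0,0,0]],[0.5,[0,0,30],[0,0,0]],[0.5,[0,10,40],[0,0,0]]]'; python3 -c "
from h import *
snap('wrist','w3.png')"
```

```text
t: 4.48
tool_pos: [0.4982, -0.1898, 0.065]
tool_rot: [3.141, -0.001, 0.855]
wrist_force: [-0.2, 0.0, -1.0]
finger_gap: 0.431
t: 4.73
tool_pos: [0.4952, -0.1815, 0.1331]
tool_rot: [-3.137, 0.004, 0.852]
wrist_force: [1.0, 1.3, 0.9]
finger_gap: 0.498
```

View pics/w3.png

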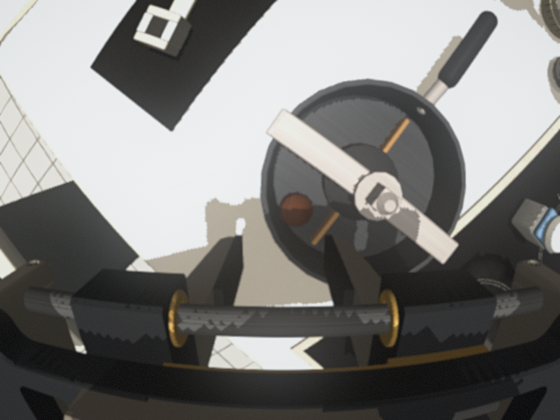

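```bash
python3 -m pendant '[[0.5,[5,20,25],[0,0,0]],[0.5,[10,38,15],[0,0,0]],[0.5,[12,38,0],[0,0,0]],[0.5,[12,38,0],[0,0,0]],[0.5,[12,38,0],[0,0,0]]]';python3 -m pendant '[[0.5,[12,38,0],[0,0,0]],[0.5,[12,38,0],[0,0,-15]],[0.5,[12,36,-20],[0,0,0]],[0.5,[12,24,-25],[0,0,0]],[0.5,[10,12,-20],[0,0,0]]]'; python3 -c "
from h import *
snap('wrist','w4.png');snap('scene','s4.png');print(ctrl.get_state()['tool_pos'])"
```

```text
t: 5.2
tool_pos: [0.549, -0.0069, 0.1752]
tool_rot: [3.141, -0.002, 0.854]
wrist_force: [0.1, 0.0, 0.7]
finger_gap: 0.498
[ 0.55007487 -0.00075033  0.17418671]out of range: row 2 has -15, outside -0.125 to 0.125
```

View pics/w4.png

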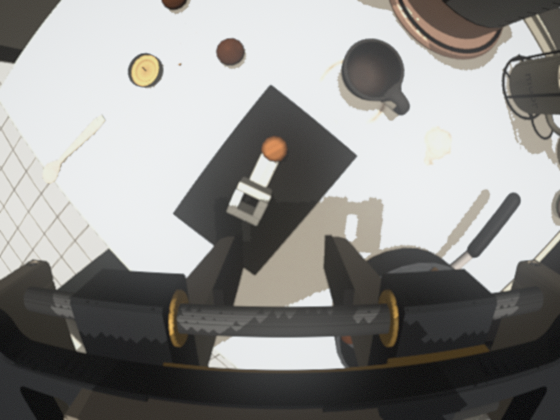

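View pics/s4.png

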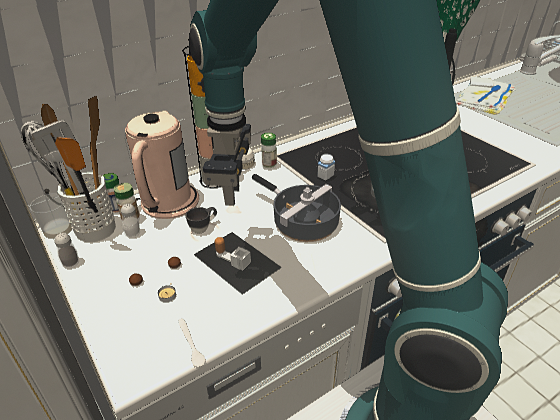

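```bash
python3 -m pendant '[[0.5,[10,30,-5],[0,0,0]],[0.5,[14,35,-10],[0,0,0]],[0.5,[14,35,-20],[0,0,0]],[0.5,[12,25,-20],[0,0,0]],[0.5,[4,15,-20],[0,0,0]]]'; python3 -c "
from h import *
w=load('w4.png')
for n,p,z in [('hub',(251,196),.038),('knob',(274,148),.053),('B',(231,51),.013)]: print(n,onplane(w,*p,z,True).round(4))
snap('wrist','w5.png');s=snap('scene','s5.png');print(ctrl.get_state()['tool_pos'])
print(onplane(s,175,262,.013))"
```

```text
t: 5.72
tool_pos: [0.6034, 0.1344, 0.0991]
tool_rot: [3.141, -0.003, 0.859]
wrist_force: [-0.2, -0.3, 0.8]
finger_gap: 0.5
hub [0.527 0.017 0.038]
knob [0.5754 0.0376 0.053 ]
B [0.6067 0.1418 0.013 ]
[0.59992927 0.13348719 0.09626237]
[0.60358447 0.13844102 0.013     ]
```

View pics/w5.png

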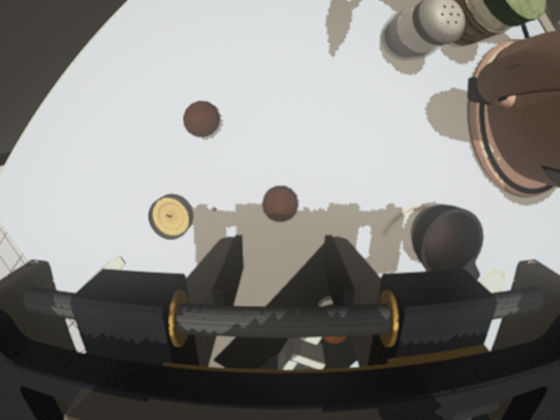

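View pics/s5.png

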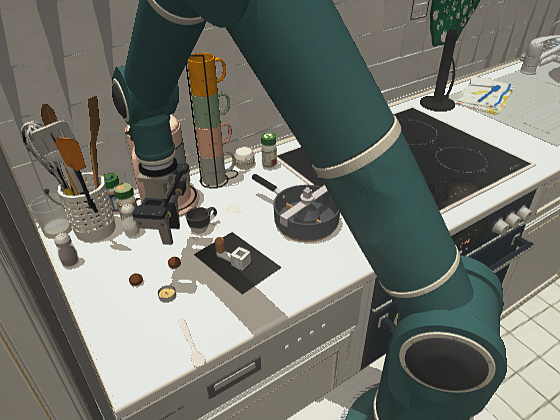

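```bash
python3 -c "
from h import *
print(onplane(load('w5.png'),281,203,.013,True))"; python3 -m pendant '[[0.5,[3,5,-30],[0,0,0]],[0.5,[0,0,-30],[0,0,0]],[0.5,[0,0,-24],[0,0,0]],[0.5,[0,0,-11],[0,0,0]],[0.5,[0,0,0],[0,0,0]]]' 12; python3 -m pendant '[[0.8,[0,0,0],[0,0,0]],[0.8,[0,0,0],[0,0,0]],[0.8,[0,0,0],[0,0,0]],[0.8,[0,0,0],[0,0,0]]]' 12
```

```text
[0.60709986 0.14304474 0.013     ]
t: 6.23
tool_pos: [0.6037, 0.1329, 0.0032]
tool_rot: [-3.14, 0.003, 0.852]
wrist_force: [0.1, -0.4, 0.7]
finger_gap: 0.5
t: 6.57
tool_pos: [0.6066, 0.1348, 0.0064]
tool_rot: [3.14, -0.003, 0.854]
wrist_force: [-1.2, -0.9, 5.0]
finger_gap: 0.311
```

```bash
python3 -m pendant '[[0.8,[0,0,25],[0,0,0]],[0.8,[0,0,35],[0,0,0]],[0.8,[-5,-10,40],[0,0,0]],[0.8,[-8,-25,40],[0,0,0]],[0.8,[-10,-38,25],[0,0,0]]]'; python3 -m pendant '[[0.8,[-10,-40,0],[0,0,0]],[0.8,[-10,-40,0],[0,0,0]],[0.8,[-10,-40,0],[0,0,0]],[0.8,[-10,-40,0],[0,0,0]],[0.8,[-10,-40,0],[0,0,0]]]'; python3 -m pendant '[[0.8,[-10,-40,-10],[0,0,0]],[0.8,[-8,-30,-25],[0,0,0]],[0.8,[-5,-20,-25],[0,0,0]],[0.8,[0,-10,-20],[0,0,0]],[0.8,[0,0,0],[0,0,0]]]';  python3 -c "
from h import *
snap('wrist','w6.png')"
```

```text
t: 6.98
tool_pos: [0.5861, 0.0719, 0.1658]
tool_rot: [3.139, -0.006, 0.859]
wrist_force: [0.9, -0.8, -0.3]
finger_gap: 0.317
t: 7.4
tool_pos: [0.5338, -0.1326, 0.1628]
tool_rot: [3.141, -0.002, 0.854]
wrist_force: [1.4, 0.2, 0.3]
finger_gap: 0.311
t: 7.82
tool_pos: [0.5084, -0.2325, 0.0795]
tool_rot: [-3.138, 0.003, 0.849]
wrist_force: [-0.9, 0.3, 0.5]
finger_gap: 0.307
```

View pics/w6.png

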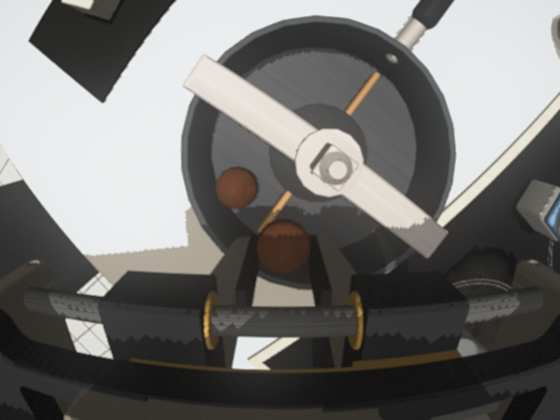

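```bash
python3 -m pendant '[[0.8,[0,-4,-8],[0,0,0]],[0.8,[0,0,-4],[0,0,0]],[0.5,[0,0,0],[0,0,0]],[0.5,[0,0,0],[0,0,0]],[0.5,[0,0,0],[0,0,0]]]';python3 -m pendant '[[0.5,[0,5,30],[0,0,0]],[0.5,[5,20,40],[0,0,0]],[0.5,[5,25,25],[0,0,0]]]'; python3 -c "
from h import *
snap('wrist','w7.png');snap('top','t7.png')"
```

```text
t: 8.28
tool_pos: [0.5122, -0.2336, 0.0705]
tool_rot: [3.141, -0.001, 0.855]
wrist_force: [0.5, -0.1, 0.5]
finger_gap: 0.494
t: 8.53
tool_pos: [0.5214, -0.1877, 0.1647]
tool_rot: [3.139, 0.0, 0.85]
wrist_force: [1.7, 0.1, 0.1]
finger_gap: 0.498
```

View pics/w7.png

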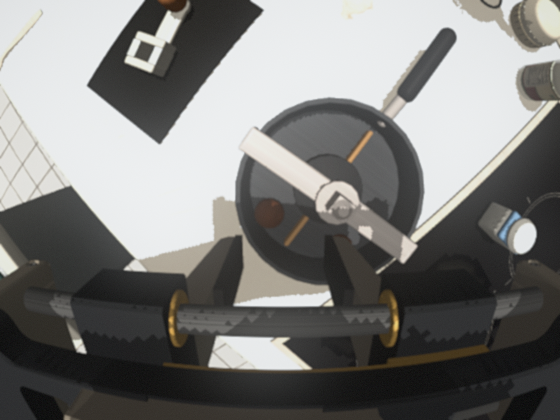

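View pics/t7.png

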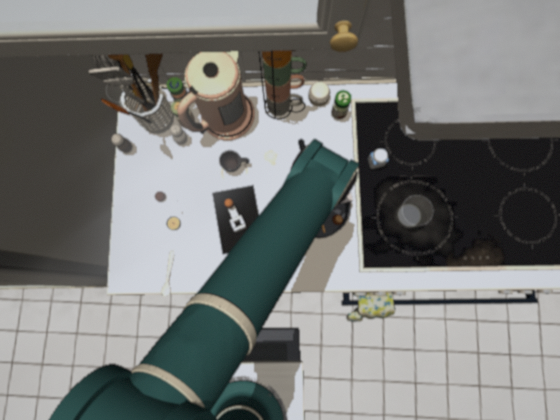

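```bash
python3 -m pendant '[[0.5,[5,25,10],[0,0,0]],[0.5,[8,40,0],[0,0,0]],[0.5,[8,41,0],[0,0,0]],[0.5,[8,41,0],[0,0,0]],[0.5,[8,41,0],[0,0,0]]]';python3 -m pendant '[[0.5,[8,41,0],[0,0,0]],[0.5,[8,41,0],[0,0,0]],[0.5,[8,41,-15],[0,0,0]],[0.5,[8,41,-20],[0,0,0]],[0.5,[6,38,-20],[0,0,0]]]';python3 -m pendant '[[0.5,[4,24,-20],[0,0,0]],[0.5,[0,8,0],[0,0,0]]]'; python3 -c "
from h import *
snap('wrist','w8.png');s=snap('scene','s8.png');print(ctrl.get_state()['tool_pos'])"
```

```text
t: 9.05
tool_pos: [0.5578, 0.0035, 0.1718]
tool_rot: [-3.142, -0.0, 0.853]
wrist_force: [0.9, -0.2, -0.1]
finger_gap: 0.497
t: 9.47
tool_pos: [0.5949, 0.1977, 0.1202]
tool_rot: [3.141, -0.001, 0.854]
wrist_force: [-0.1, -0.3, -0.2]
finger_gap: 0.503
t: 9.63
tool_pos: [0.5953, 0.2325, 0.0958]
tool_rot: [-3.137, 0.005, 0.861]
wrist_force: [-1.7, 0.2, -0.7]
finger_gap: 0.496
[0.59749335 0.22872096 0.09943773]
```

View pics/w8.png

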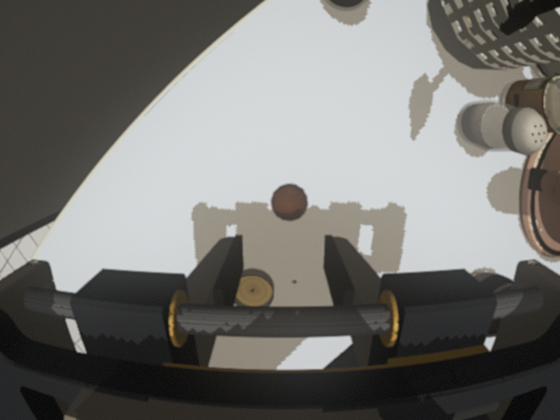

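View pics/s8.png

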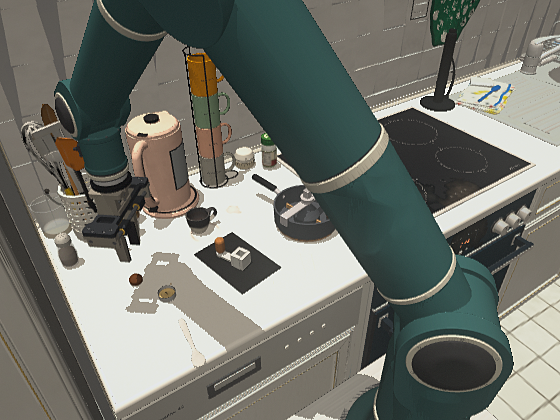

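```bash
python3 -c "
from h import *
print(onplane(load('w8.png'),290,202,.013,True))"; python3 -m pendant '[[0.5,[4,5,-30],[0,0,0]],[0.5,[0,0,-30],[0,0,0]],[0.5,[0,0,-22],[0,0,0]],[0.5,[0,0,-11],[0,0,0]],[0.5,[0,0,0],[0,0,0]]]' 12; python3 -m pendant '[[0.8,[0,0,0],[0,0,0]],[0.8,[0,0,0],[0,0,0]],[0.8,[0,0,0],[0,0,0]],[0.8,[0,0,0],[0,0,0]]]' 12
```

```text
[0.60481256 0.23730458 0.013     ]
t: 10.15
tool_pos: [0.6018, 0.2295, 0.0065]
tool_rot: [-3.141, 0.003, 0.851]
wrist_force: [-0.2, -0.2, -0.7]
finger_gap: 0.498
t: 10.48
tool_pos: [0.604, 0.2326, 0.0097]
tool_rot: [3.14, -0.003, 0.854]
wrist_force: [0.1, -0.5, 5.6]
finger_gap: 0.31
```

```bash
python3 -m pendant '[[0.8,[0,0,25],[0,0,0]],[0.8,[0,0,35],[0,0,0]],[0.8,[0,-10,40],[0,0,0]],[0.8,[0,-25,40],[0,0,0]],[0.8,[0,-38,25],[0,0,0]]]'; python3 -m pendant '[[0.8,[0,-40,0],[0,0,0]],[0.8,[0,-41,0],[0,0,0]],[0.8,[0,-41,0],[0,0,0]],[0.8,[0,-41,0],[0,0,0]],[0.8,[0,-41,0],[0,0,0]]]'; python3 -m pendant '[[0.8,[0,-41,0],[0,0,0]],[0.8,[0,-40,-10],[0,0,0]],[0.8,[0,-30,-20],[0,0,0]],[0.8,[0,-18,-20],[0,0,0]],[0.8,[0,-10,-10],[0,0,0]]]';  python3 -c "
from h import *
snap('wrist','w9.png');print(ctrl.get_state()['tool_pos'])"
```

```text
t: 10.9
tool_pos: [0.6037, 0.1694, 0.1701]
tool_rot: [3.14, -0.006, 0.86]
wrist_force: [0.8, 1.0, 0.2]
finger_gap: 0.31
t: 11.32
tool_pos: [0.6024, -0.0399, 0.1669]
tool_rot: [3.141, -0.002, 0.854]
wrist_force: [0.5, -0.1, 1.2]
finger_gap: 0.31
t: 11.73
tool_pos: [0.6009, -0.1807, 0.1047]
tool_rot: [-3.141, 0.002, 0.85]
wrist_force: [-0.1, 0.1, -0.5]
finger_gap: 0.309
[ 0.60009544 -0.18108718  0.10339328]
```

View pics/w9.png

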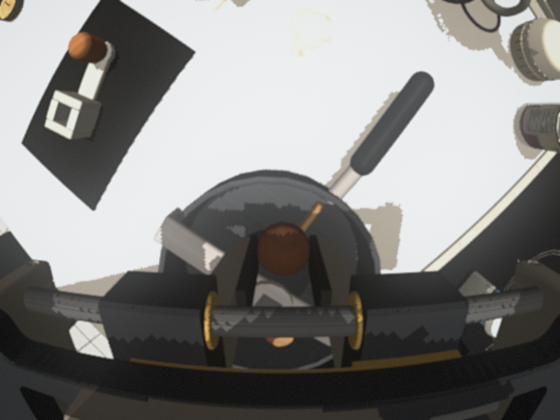

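```bash
python3 -m pendant '[[0.8,[4,-2,-20],[0,0,0]],[0.8,[0,0,-10],[0,0,0]],[0.5,[0,0,0],[0,0,0]],[0.5,[0,0,0],[0,0,0]],[0.5,[0,0,0],[0,0,0]]]';python3 -m pendant '[[0.5,[0,5,30],[0,0,0]],[0.5,[-20,20,40],[0,0,0]],[0.5,[-35,20,30],[0,0,0]],[0.5,[-35,20,20],[0,0,0]]]'; python3 -c "
from h import *
snap('wrist','w10.png');snap('scene','s10.png');print(ctrl.get_state()['tool_pos'])"
```

```text
t: 12.2
tool_pos: [0.6072, -0.1783, 0.0769]
tool_rot: [3.141, -0.001, 0.855]
wrist_force: [0.6, 0.5, 0.7]
finger_gap: 0.494
t: 12.53
tool_pos: [0.5291, -0.122, 0.1862]
tool_rot: [3.138, -0.002, 0.854]
wrist_force: [-0.1, -0.1, 0.4]
finger_gap: 0.499
[ 0.52624534 -0.11940487  0.18698808]
```

View pics/w10.png

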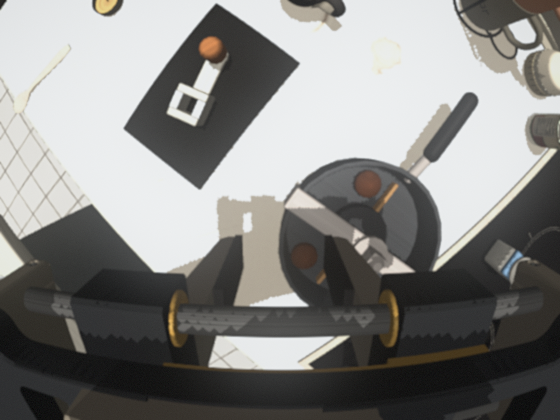

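View pics/s10.png

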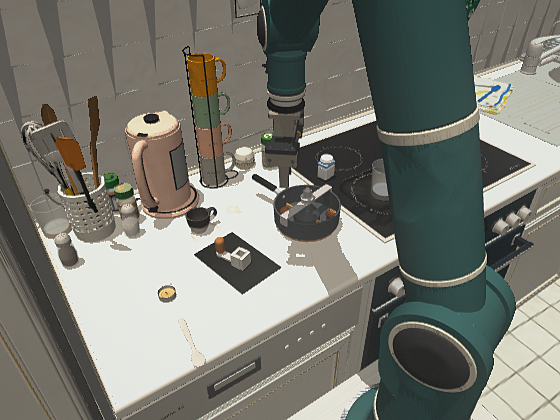

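```bash
python3 -c "
from h import *
a=cv2.imread('pics/w6.png')[110:210,280:390]; b=cv2.imread('pics/w7.png')[150:250,290:400]
a=cv2.resize(a,None,fx=3.6,fy=3.6,interpolation=cv2.INTER_CUBIC); b=cv2.resize(b,None,fx=3.6,fy=3.6,interpolation=cv2.INTER_CUBIC)
cv2.imwrite('pics/dz.png',np.hstack([a,b]))"
```

```text
(no output)
```

View pics/dz.png

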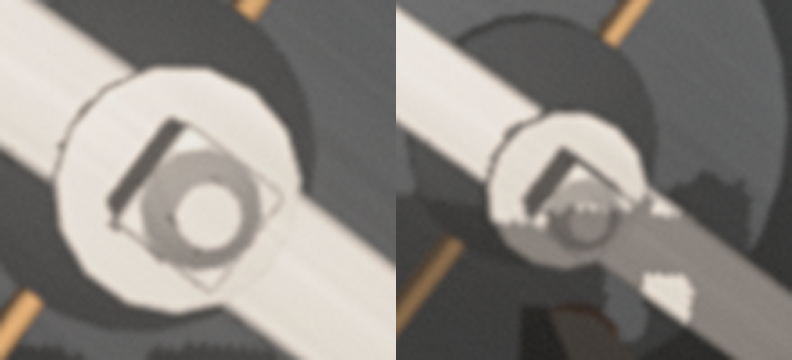

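```bash
python3 -c "
from h import *
w=load('w6.png'); P=lambda u,v,z: onplane(w,u/3.6+280-.4,v/3.6+110-.4,z,True)
c=[P(*p,.104) for p in [(187,122),(281,197),(212,290),(114,216)]]
for p in c: print(p.round(4))
for i in range(4):
  d=c[(i+1)%4]-c[i]; print(np.hypot(*d[:2]).round(4),(np.degrees(np.arctan2(d[1],d[0]))%90).round(1))
print('mean',np.mean(c,0),'collar',P(178,190,.084),'tip',P(209,215,.11))
w=load('w10.png')
for n,p,z in [('hub',(190,103),.038),('knob',(211,46),.053)]: print(n,onplane(w,*p,z,True).round(4))
w=load('w7.png')
for n,p,z in [('hub',(151,52),.038)]: print(n,onplane(w,*p,z,True).round(4))
"
```

```text
[ 0.5656 -0.1988  0.104 ]
[ 0.5688 -0.2138  0.104 ]
[ 0.5544 -0.2173  0.104 ]
[ 0.551  -0.2018  0.104 ]
0.0154 11.8
0.0148 13.5
0.0158 12.2
0.0149 11.7
mean [ 0.55995384 -0.20790021  0.104     ] collar [ 0.55979601 -0.20812451  0.084     ] tip [ 0.5600215  -0.20826595  0.11      ]
hub [0.5223 0.0113 0.038 ]
knob [0.5758 0.0353 0.053 ]
hub [0.5237 0.0064 0.038 ]
```

```bash
python3 -m pendant '[[0.4,[0,20,0],[0,0,-0.109]],[0.4,[-2,35,-10],[0,0,-0.109]],[0.4,[-3,35,-15],[0,0,-0.109]],[0.4,[0,28,-20],[0,0,-0.109]],[0.4,[0,10,-12],[0,0,0]]]';python3 -m pendant '[[0.4,[0,0,0],[0,0,0]],[0.4,[0,0,0],[0,0,0]],[0.4,[0,0,0],[0,0,0]]]'; python3 -c "
from h import *
snap('wrist','w11.png')
for i in range(3):
  s=ctrl.get_state();print(s['tool_pos'],s['tool_rot'])
  grab_frame('wrist')"
```

```text
t: 13.05
tool_pos: [0.523, 0.011, 0.1252]
tool_rot: [-3.14, -0.0, 0.421]
wrist_force: [-0.8, 0.4, -0.3]
finger_gap: 0.597
t: 13.3
tool_pos: [0.524, 0.0036, 0.1272]
tool_rot: [3.14, -0.001, 0.417]
wrist_force: [-0.7, 0.1, -0.2]
finger_gap: 0.601
[0.52403437 0.00345456 0.12736987] [ 3.14016321e+00 -1.73948420e-03  4.15641008e-01]
[0.5239468  0.00356559 0.12736478] [ 3.14043881e+00 -1.81745641e-03  4.15279135e-01]
[0.52380314 0.00389595 0.12725624] [ 3.14079196e+00 -1.72036759e-03  4.15340656e-01]
```

View pics/w11.png

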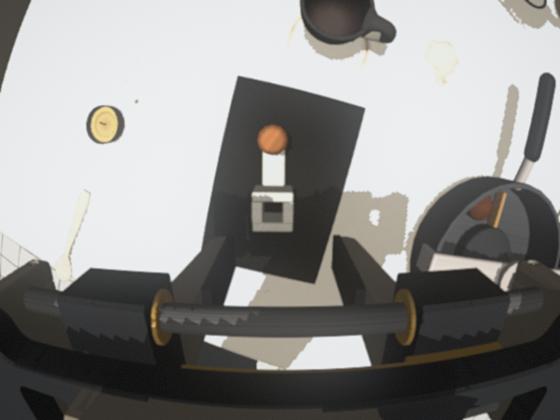

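```bash
python3 -c "
from h import *
w=load('w11.png')
a=cv2.imread('pics/w11.png')[110:250,220:340]; cv2.imwrite('pics/hz.png',cv2.resize(a,None,fx=4,fy=4,interpolation=cv2.INTER_CUBIC))
h=onplane(w,272,206,.038,True);k=onplane(w,273,138.5,.053,True);print(h,k,np.degrees(np.arctan2(*(k-h)[[1,0]])),np.linalg.norm((k-h)[:2]))
print(ray(w,280,210,True)[0])"
```

```text
[0.52413352 0.01527873 0.038     ] [0.57571609 0.03636831 0.053     ] 22.237245827711956 0.05572729940520193
[0.58747542 0.03358873 0.29703675]
```

View pics/hz.png

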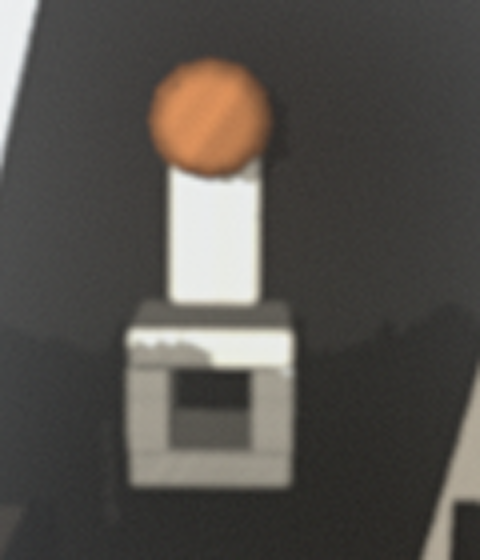

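```bash
python3 -c "
from h import *
w=load('w11.png')
P=lambda u,v,z: onplane(w,u/4+220-.4,v/4+110-.4,z,True)
h=P(210,407,.038);k=P(211,117,.053);print(h,k,np.degrees(np.arctan2(*(k-h)[[1,0]])),np.linalg.norm((k-h)[:2]))
for e in [((127,327),(128,488)),((295,327),(294,488)),((127,327),(295,327)),((128,488),(294,488))]:
  d=P(*e[1],.038)-P(*e[0],.038); print(np.linalg.norm(d),np.degrees(np.arctan2(d[1],d[0]))%90)
t=load('t7.png');
"
```

```text
[0.51998659 0.01339704 0.038     ] [0.57528086 0.03670721 0.053     ] 22.85862586285114 0.060006835730872655
0.0345691330497888 22.76900531783076
0.03446881399770044 23.972342126465122
0.03421918378424582 23.784863526200994
0.034944980015290596 23.94074082827538
```

```bash
python3 -m pendant '[[0.4,[-2,4,-25],[0,0,0]],[0.4,[-2,4,-30],[0,0,0]],[0.4,[0,0,-15],[0,0,0]],[0.4,[0,0,0],[0,0,0]],[0.4,[0,0,0],[0,0,0]]]' 25; python3 -c "
from h import *
snap('wrist','w12.png')
s=ctrl.get_state();print(s['tool_pos'],s['tool_rot'])"
```

```text
t: 13.92
tool_pos: [0.519, 0.0128, 0.0563]
tool_rot: [3.141, 0.001, 0.417]
wrist_force: [0.9, -0.5, 0.4]
finger_gap: 0.601
[0.51982499 0.01289564 0.05712856] [ 3.14086885e+00 -1.04703407e-03  4.16507085e-01]
```

View pics/w12.png

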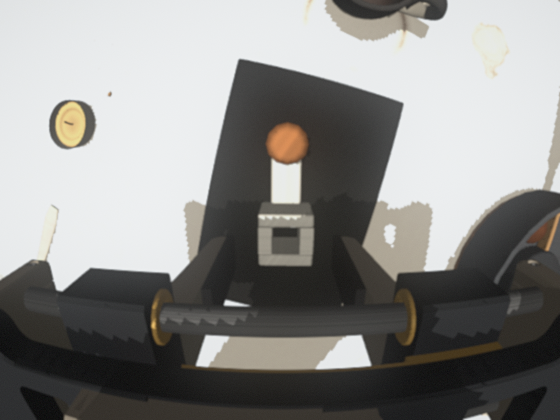

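```bash
python3 -c "
from h import *
w=load('w12.png')
print(onplane(w,286,242,.038,True),onplane(w,288,143,.053,True))"; python3 -m pendant '[[0.4,[0,0,-20],[0,0,0]],[0.4,[0,0,-14],[0,0,0]],[0.4,[0,0,-7],[0,0,0]],[0.4,[0,0,0],[0,0,0]],[0.4,[0,0,0],[0,0,0]]]' 25; python3 -m pendant '[[0.4,[0,0,0],[0,0,0]]]'
```

```text
[0.5189555  0.01253868 0.038     ] [0.57520295 0.03652088 0.053     ]
t: 14.38
tool_pos: [0.5198, 0.0135, 0.0161]
tool_rot: [3.141, -0.001, 0.417]
wrist_force: [-0.4, -0.0, -0.1]
finger_gap: 0.602
t: 14.47
tool_pos: [0.52, 0.0136, 0.0164]
tool_rot: [3.141, -0.002, 0.417]
wrist_force: [0.0, -0.2, 0.6]
finger_gap: 0.599
```

```bash
python3 -m pendant '[[0.55,[0,0,0],[0,0,0]],[0.7,[0,0,0],[0,0,0]],[0.8,[0,0,0],[0,0,0]],[0.8,[0,0,0],[0,0,0]],[0.8,[0,0,0],[0,0,0]]]' 35; python3 -m pendant '[[0.8,[0,0,0],[0,0,0]],[0.8,[0,0,20],[0,0,0]],[0.8,[0,0,35],[0,0,0]],[0.8,[0,0,35],[0,0,0]],[0.8,[0,0,35],[0,0,0]]]'; python3 -m pendant '[[0.8,[0,0,0],[0,0,0]],[0.8,[0,0,0],[0,0,0]],[0.8,[0,0,0],[0,0,0]]]';python3 -c "
from h import *
snap('wrist','w13.png')
s=ctrl.get_state();print(s['tool_pos'],s['tool_rot'])"
```

```text
t: 14.88
tool_pos: [0.5196, 0.0134, 0.0158]
tool_rot: [3.141, -0.001, 0.418]
wrist_force: [-0.4, -1.2, 5.2]
finger_gap: 0.368
t: 15.3
tool_pos: [0.5177, 0.0138, 0.1407]
tool_rot: [-3.141, 0.003, 0.418]
wrist_force: [0.9, 0.1, -1.8]
finger_gap: 0.368
t: 15.55
tool_pos: [0.5178, 0.0144, 0.1392]
tool_rot: [-3.14, 0.002, 0.418]
wrist_force: [-0.3, 0.8, -2.9]
finger_gap: 0.366
[0.5175471  0.01421924 0.13874087] [-3.14044277e+00  3.00056641e-03  4.18256394e-01]
```

View pics/w13.png

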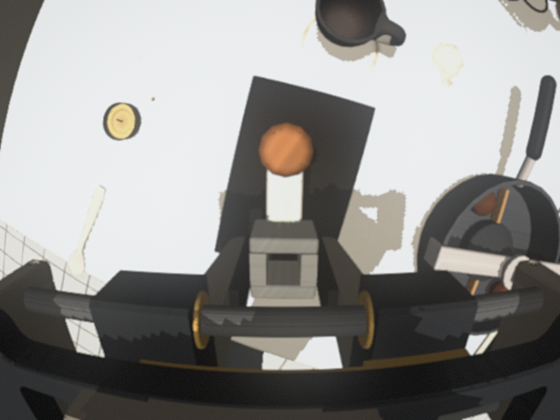

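```bash
python3 -c "
from h import *
w=load('w13.png')
h=onplane(w,283.5,275,.161,True);k=onplane(w,286,148,.176,True);print(h,k,np.degrees(np.arctan2(*(k-h)[[1,0]])),np.linalg.norm((k-h)[:2]))"
```

```text
[0.51462083 0.01446024 0.161     ] [0.57363251 0.03958727 0.176     ] 23.064188436516915 0.06413848244749026
```

```bash
python3 -m pendant '[[0.8,[4,-20,10],[0,0,-0.05]],[0.8,[6,-35,10],[0,0,-0.05]],[0.8,[7,-38,0],[0,0,-0.05]],[0.8,[7,-38,0],[0,0,-0.053]],[0.8,[7,-38,0],[0,0,0]]]'; python3 -m pendant '[[0.8,[6,-30,0],[0,0,0]],[0.8,[4,-18,0],[0,0,0]],[0.8,[0,-6,0],[0,0,0]],[0.8,[0,0,0],[0,0,0]],[0.8,[0,0,0],[0,0,0]]]';python3 -c "
from h import *
snap('wrist','w14.png');snap('scene','s14.png')
s=ctrl.get_state();print(s['tool_pos'],s['tool_rot'])"
```

```text
t: 16.02
tool_pos: [0.549, -0.1562, 0.1583]
tool_rot: [-3.141, 0.003, 0.213]
wrist_force: [0.6, -0.1, -1.7]
finger_gap: 0.367
t: 16.43
tool_pos: [0.5591, -0.2081, 0.1586]
tool_rot: [-3.14, 0.003, 0.215]
wrist_force: [-0.1, 0.5, -2.5]
finger_gap: 0.368
[ 0.55978482 -0.20701286  0.15932426] [-3.13974320e+00  1.29465137e-03  2.16973393e-01]
```

View pics/w14.png

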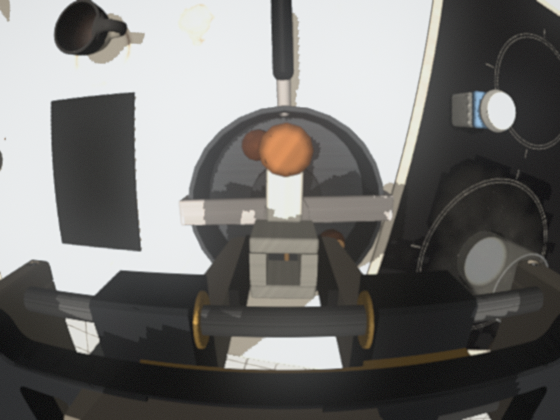

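View pics/s14.png

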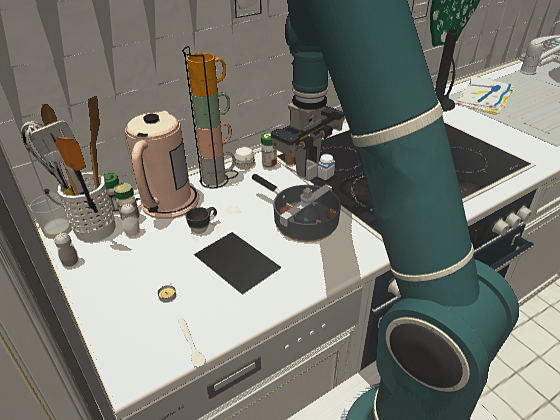

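```bash
python3 -m pendant '[[0.8,[0,0,-15],[0,0,0]],[0.8,[0,0,-12],[0,0,0]],[0.8,[0,0,-6],[0,0,0]],[0.8,[0,0,0],[0,0,0]]]'; python3 -m pendant '[[0.8,[0,0,-2],[0,0,0]],[0.8,[0,0,-2],[0,0,0]],[0.8,[0,0,-2],[0,0,0]],[0.8,[0,0,-2],[0,0,0]],[0.8,[0,0,0],[0,0,0]]]'
```

```text
t: 16.87
tool_pos: [0.559, -0.2076, 0.1254]
tool_rot: [-3.14, 0.003, 0.216]
wrist_force: [0.6, 0.0, -2.5]
finger_gap: 0.37
t: 17.28
tool_pos: [0.5599, -0.2092, 0.1191]
tool_rot: [-3.141, 0.0, 0.215]
wrist_force: [-0.8, -0.1, -2.8]
finger_gap: 0.371
```

```bash
python3 -m pendant '[[0.8,[0,0,-2],[0,0,0]],[0.8,[0,0,-1],[0,0,0]],[0.8,[0,0,0],[0,0,0]]]'; python3 -m pendant '[[0.8,[0,0,-1],[0,0,0]],[0.8,[0,0,-1],[0,0,0]],[0.8,[0,0,0],[0,0,0]]]'
```

```text
t: 17.53
tool_pos: [0.5599, -0.2092, 0.1161]
tool_rot: [-3.142, 0.0, 0.215]
wrist_force: [-1.0, 0.1, -2.0]
finger_gap: 0.371
t: 17.78
tool_pos: [0.5601, -0.2095, 0.1142]
tool_rot: [3.141, -0.0, 0.215]
wrist_force: [0.6, -1.1, -1.8]
finger_gap: 0.371
```

```bash
python3 -m pendant '[[0.8,[0,0,-1],[0,0,0]],[0.8,[0,0,-1],[0,0,0]],[0.8,[0,0,0],[0,0,0]]]'; python3 -m pendant '[[0.8,[0,0,-1],[0,0,0]],[0.8,[0,0,-1],[0,0,0]],[0.8,[0,0,0],[0,0,0]]]'
```

```text
t: 18.03
tool_pos: [0.5601, -0.2095, 0.1122]
tool_rot: [3.141, -0.0, 0.215]
wrist_force: [-0.1, -1.8, -2.4]
finger_gap: 0.368
t: 18.28
tool_pos: [0.5601, -0.2095, 0.1102]
tool_rot: [3.141, -0.0, 0.215]
wrist_force: [1.0, -1.5, -2.5]
finger_gap: 0.364
```

```bash
python3 -m pendant '[[0.8,[0,0,-2],[0,0,0]],[0.8,[0,0,-2],[0,0,0]],[0.8,[0,0,0],[0,0,0]]]'; python3 -m pendant '[[0.8,[0,0,-2],[0,0,0]],[0.8,[0,0,-2],[0,0,0]],[0.8,[0,0,0],[0,0,0]]]'; python3 -m pendant '[[0.8,[0,0,-2],[0,0,0]],[0.8,[0,0,-1],[0,0,0]],[0.8,[0,0,0],[0,0,0]]]'
```

```text
t: 18.53
tool_pos: [0.5601, -0.2095, 0.1059]
tool_rot: [3.141, 0.0, 0.215]
wrist_force: [-0.0, -2.1, -3.1]
finger_gap: 0.365
t: 18.78
tool_pos: [0.5601, -0.2095, 0.1019]
tool_rot: [3.141, 0.0, 0.215]
wrist_force: [1.6, -3.4, -4.6]
finger_gap: 0.366
t: 19.03
tool_pos: [0.5601, -0.2095, 0.0991]
tool_rot: [3.141, 0.0, 0.215]
wrist_force: [1.1, -3.8, -3.7]
finger_gap: 0.369
```

```bash
python3 -m pendant '[[0.8,[0,-0.7,-1],[0,0,0]],[0.8,[0,0,-1],[0,0,0]],[0.8,[0,0,0],[0,0,0]]]'; python3 -m pendant '[[0.8,[0,0,-1],[0,0,0]],[0.8,[0,0,-1],[0,0,0]],[0.8,[0,0,0],[0,0,0]]]';  python3 -m pendant '[[0.8,[0,0,-1],[0,0,0]],[0.8,[0,0,0],[0,0,0]]]'
```

```text
t: 19.28
tool_pos: [0.5601, -0.2096, 0.097]
tool_rot: [-3.141, 0.0, 0.215]
wrist_force: [2.4, -2.1, -2.6]
finger_gap: 0.37
t: 19.53
tool_pos: [0.5601, -0.2096, 0.0958]
tool_rot: [-3.141, -0.0, 0.215]
wrist_force: [-0.6, -0.2, 4.1]
finger_gap: 0.367
t: 19.7
tool_pos: [0.5602, -0.2096, 0.0957]
tool_rot: [-3.14, -0.001, 0.215]
wrist_force: [-3.7, 1.3, 11.2]
finger_gap: 0.367
```

```bash
python3 -m pendant '[[0.8,[0,0,2],[0,0,0]],[0.5,[0,0,0],[0,0,0]],[0.4,[0,0,0],[0,0,0]],[0.4,[0,0,0],[0,0,0]],[0.4,[0,0,0],[0,0,0]]]'; python3 -m pendant '[[0.4,[0,0,3],[0,0,0]],[0.4,[0,0,0],[0,0,0]]]'; python3 -c "
from h import *
snap('wrist','w15.png');snap('scene','s15.png')
s=ctrl.get_state();print(s['tool_pos'],s['tool_rot'])"
```

```text
t: 20.12
tool_pos: [0.5599, -0.2095, 0.096]
tool_rot: [-3.141, 0.001, 0.215]
wrist_force: [0.5, 0.1, -0.0]
finger_gap: 0.596
t: 20.28
tool_pos: [0.5602, -0.21, 0.0996]
tool_rot: [3.141, -0.0, 0.215]
wrist_force: [0.1, -0.0, -0.2]
finger_gap: 0.601
[ 0.56012638 -0.20993873  0.0993971 ] [ 3.14146444e+00 -2.02649136e-04  2.14725598e-01]
```

View pics/w15.png

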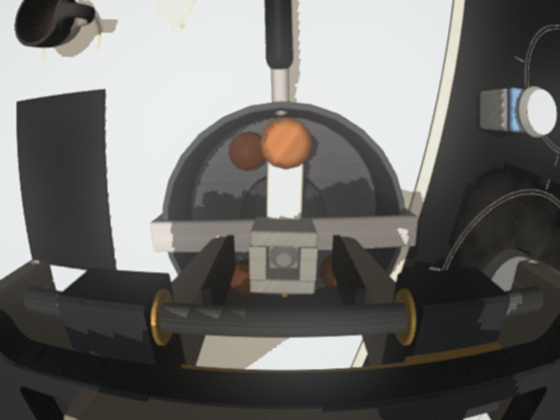

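View pics/s15.png

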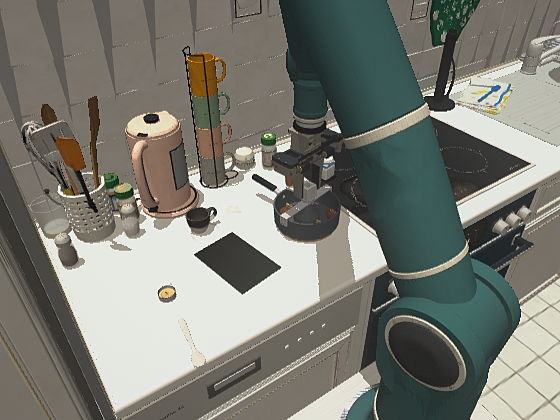

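```bash
python3 -m pendant '[[0.4,[14,3,1],[0,0,0]],[0.4,[20,4.4,0],[0,0,0]],[0.4,[16,3.5,0],[0,0,0]],[0.4,[8.5,1.8,0],[0,0,0]],[0.4,[0,0,0],[0,0,0]]]' 25; python3 -m pendant '[[0.6,[0,0,0],[0,0,0]],[0.8,[0,0,0],[0,0,0]],[0.85,[0,0,0],[0,0,0]],[0.85,[0,0,0],[0,0,0]],[0.85,[0,0,0],[0,0,0]]]' 25; python3 -c "
from h import *
snap('wrist','w16.png')
s=ctrl.get_state();print(s['tool_pos'],s['tool_rot'],s['qpos'])"
```

```text
t: 20.8
tool_pos: [0.6201, -0.1962, 0.0999]
tool_rot: [3.141, -0.0, 0.217]
wrist_force: [0.2, 0.2, -0.3]
finger_gap: 0.6
t: 21.22
tool_pos: [0.6181, -0.1975, 0.1004]
tool_rot: [-3.141, -0.0, 0.214]
wrist_force: [-0.3, 0.9, 0.3]
finger_gap: 0.261
[ 0.61807687 -0.19741054  0.1003824 ] [-3.14141454e+00  1.78817884e-04  2.14183772e-01] [-0.21556784  0.67486443  0.67767991  1.72491948 -0.51211411  0.92651622
 -0.68541608]
```

View pics/w16.png

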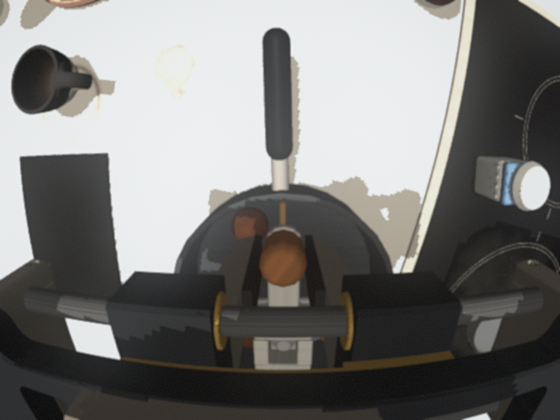

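```bash
python3 -c "
import numpy as np
def tab(angs):
    a=np.radians(angs);p=60*np.c_[np.cos(a),np.sin(a)]
    q=np.round(p,1);return np.round(np.diff(q,axis=0),1)
def show(angs):
    d=tab(angs)
    for i in range(0,len(d),5): print('['+','.join('[0.85,[%g,%g,0],[0,0,0]]'%tuple(r) for r in d[i:i+5])+']')
show([12,9,3,-6,-15,-24]);print();show(-24-9*np.arange(41));print();show([-24,-30,-33])"
```

```text
[[0.85,[0.6,-3.1,0],[0,0,0]],[0.85,[0.6,-6.3,0],[0,0,0]],[0.85,[-0.2,-9.4,0],[0,0,0]],[0.85,[-1.7,-9.2,0],[0,0,0]],[0.85,[-3.2,-8.9,0],[0,0,0]]]

[[0.85,[-4.5,-8.3,0],[0,0,0]],[0.85,[-5.7,-7.4,0],[0,0,0]],[0.85,[-6.8,-6.5,0],[0,0,0]],[0.85,[-7.8,-5.4,0],[0,0,0]],[0.85,[-8.5,-4,0],[0,0,0]]]
[[0.85,[-9,-2.7,0],[0,0,0]],[0.85,[-9.4,-1.2,0],[0,0,0]],[0.85,[-9.4,0.2,0],[0,0,0]],[0.85,[-9.2,1.7,0],[0,0,0]],[0.85,[-8.9,3.2,0],[0,0,0]]]
[[0.85,[-8.3,4.5,0],[0,0,0]],[0.85,[-7.4,5.7,0],[0,0,0]],[0.85,[-6.5,6.8,0],[0,0,0]],[0.85,[-5.4,7.8,0],[0,0,0]],[0.85,[-4,8.5,0],[0,0,0]]]
[[0.85,[-2.7,9,0],[0,0,0]],[0.85,[-1.2,9.4,0],[0,0,0]],[0.85,[0.2,9.4,0],[0,0,0]],[0.85,[1.7,9.2,0],[0,0,0]],[0.85,[3.2,8.9,0],[0,0,0]]]
[[0.85,[4.5,8.3,0],[0,0,0]],[0.85,[5.7,7.4,0],[0,0,0]],[0.85,[6.8,6.5,0],[0,0,0]],[0.85,[7.8,5.4,0],[0,0,0]],[0.85,[8.5,4,0],[0,0,0]]]
[[0.85,[9,2.7,0],[0,0,0]],[0.85,[9.4,1.2,0],[0,0,0]],[0.85,[9.4,-0.2,0],[0,0,0]],[0.85,[9.2,-1.7,0],[0,0,0]],[0.85,[8.9,-3.2,0],[0,0,0]]]
[[0.85,[8.3,-4.5,0],[0,0,0]],[0.85,[7.4,-5.7,0],[0,0,0]],[0.85,[6.5,-6.8,0],[0,0,0]],[0.85,[5.4,-7.8,0],[0,0,0]],[0.85,[4,-8.5,0],[0,0,0]]]
[[0.85,[2.7,-9,0],[0,0,0]],[0.85,[1.2,-9.4,0],[0,0,0]],[0.85,[-0.2,-9.4,0],[0,0,0]],[0.85,[-1.7,-9.2,0],[0,0,0]],[0.85,[-3.2,-8.9,0],[0,0,0]]]

[[0.85,[-2.8,-5.6,0],[0,0,0]],[0.85,[-1.7,-2.7,0],[0,0,0]]]
```

```bash
python3 -m pendant '[[0.85,[0.6,-3.1,0],[0,0,0]],[0.85,[0.6,-6.3,0],[0,0,0]],[0.85,[-0.2,-9.4,0],[0,0,0]],[0.85,[-1.7,-9.2,0],[0,0,0]],[0.85,[-3.2,-8.9,0],[0,0,0]]]' 25; python3 -m pendant '[[0.85,[-4.5,-8.3,0],[0,0,0]],[0.85,[-5.7,-7.4,0],[0,0,0]],[0.85,[-6.8,-6.5,0],[0,0,0]],[0.85,[-7.8,-5.4,0],[0,0,0]],[0.85,[-8.5,-4,0],[0,0,0]]]'
```

```text
t: 21.68
tool_pos: [0.6147, -0.2342, 0.1005]
tool_rot: [-3.14, -0.0, 0.215]
wrist_force: [-2.8, 4.0, 4.7]
finger_gap: 0.249
t: 22.1
tool_pos: [0.5821, -0.2663, 0.1016]
tool_rot: [-3.141, -0.003, 0.214]
wrist_force: [0.3, 5.0, 9.4]
finger_gap: 0.25
```

```bash
python3 -m pendant '[[0.85,[-9,-2.7,0],[0,0,0]],[0.85,[-9.4,-1.2,0],[0,0,0]],[0.85,[-9.4,0.2,0],[0,0,0]],[0.85,[-9.2,1.7,0],[0,0,0]],[0.85,[-8.9,3.2,0],[0,0,0]]]'
python3 -m pendant '[[0.85,[-8.3,4.5,0],[0,0,0]],[0.85,[-7.4,5.7,0],[0,0,0]],[0.85,[-6.5,6.8,0],[0,0,0]],[0.85,[-5.4,7.8,0],[0,0,0]],[0.85,[-4,8.5,0],[0,0,0]]]'
```

```text
t: 22.52
tool_pos: [0.5369, -0.2673, 0.1021]
tool_rot: [3.137, -0.005, 0.213]
wrist_force: [0.5, -0.1, 6.3]
finger_gap: 0.248
t: 22.93
tool_pos: [0.5036, -0.2365, 0.102]
tool_rot: [3.134, -0.002, 0.211]
wrist_force: [-3.0, -4.2, 8.8]
finger_gap: 0.248
```

```bash
python3 -m pendant '[[0.85,[-2.7,9,0],[0,0,0]],[0.85,[-1.2,9.4,0],[0,0,0]],[0.85,[0.2,9.4,0],[0,0,0]],[0.85,[1.7,9.2,0],[0,0,0]],[0.85,[3.2,8.9,0],[0,0,0]]]'
python3 -m pendant '[[0.85,[4.5,8.3,0],[0,0,0]],[0.85,[5.7,7.4,0],[0,0,0]],[0.85,[6.8,6.5,0],[0,0,0]],[0.85,[7.8,5.4,0],[0,0,0]],[0.85,[8.5,4,0],[0,0,0]]]'
python3 -m pendant '[[0.85,[9,2.7,0],[0,0,0]],[0.85,[9.4,1.2,0],[0,0,0]],[0.85,[9.4,-0.2,0],[0,0,0]],[0.85,[9.2,-1.7,0],[0,0,0]],[0.85,[8.9,-3.2,0],[0,0,0]]]'
python3 -m pendant '[[0.85,[8.3,-4.5,0],[0,0,0]],[0.85,[7.4,-5.7,0],[0,0,0]],[0.85,[6.5,-6.8,0],[0,0,0]],[0.85,[5.4,-7.8,0],[0,0,0]],[0.85,[4,-8.5,0],[0,0,0]]]'
python3 -c "
from h import *
snap('wrist','w17.png')"
```

```text
t: 23.35
tool_pos: [0.5019, -0.1891, 0.1012]
tool_rot: [3.14, 0.003, 0.211]
wrist_force: [-10.8, -1.4, 14.2]
finger_gap: 0.249
t: 23.77
tool_pos: [0.537, -0.1544, 0.1013]
tool_rot: [-3.14, 0.002, 0.214]
wrist_force: [-7.2, 4.7, 13.9]
finger_gap: 0.251
t: 24.18
tool_pos: [0.5844, -0.1563, 0.1014]
tool_rot: [3.141, -0.0, 0.215]
wrist_force: [-4.4, 3.1, 9.7]
finger_gap: 0.249
t: 24.6
tool_pos: [0.6152, -0.1902, 0.1011]
tool_rot: [3.141, 0.001, 0.214]
wrist_force: [-6.1, 3.0, 8.6]
finger_gap: 0.249
```

View pics/w17.png

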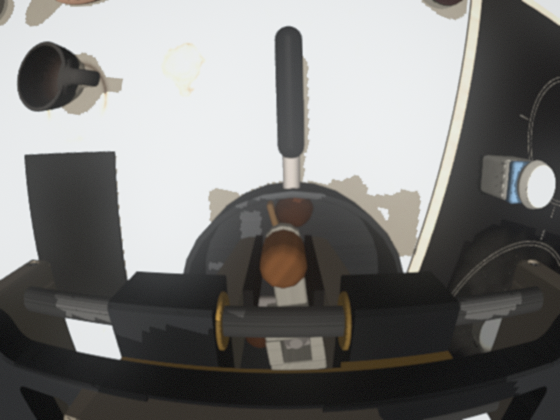

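```bash
python3 -m pendant '[[0.85,[2.7,-9,0],[0,0,0]],[0.85,[1.2,-9.4,0],[0,0,0]],[0.85,[-0.2,-9.4,0],[0,0,0]],[0.85,[-1.7,-9.2,0],[0,0,0]],[0.85,[-3.2,-8.9,0],[0,0,0]]]'
python3 -m pendant '[[0.85,[-4.5,-8.3,0],[0,0,0]],[0.85,[-5.7,-7.4,0],[0,0,0]],[0.85,[-6.8,-6.5,0],[0,0,0]],[0.85,[-7.8,-5.4,0],[0,0,0]],[0.85,[-8.5,-4,0],[0,0,0]]]'
python3 -m pendant '[[0.85,[-9,-2.7,0],[0,0,0]],[0.85,[-9.4,-1.2,0],[0,0,0]],[0.85,[-9.4,0.2,0],[0,0,0]],[0.85,[-9.2,1.7,0],[0,0,0]],[0.85,[-8.9,3.2,0],[0,0,0]]]'
python3 -m pendant '[[0.85,[-8.3,4.5,0],[0,0,0]],[0.85,[-7.4,5.7,0],[0,0,0]],[0.85,[-6.5,6.8,0],[0,0,0]],[0.85,[-5.4,7.8,0],[0,0,0]],[0.85,[-4,8.5,0],[0,0,0]]]'
```

```text
t: 25.07
tool_pos: [0.6137, -0.2351, 0.1009]
tool_rot: [-3.14, 0.001, 0.214]
wrist_force: [-5.2, 5.9, 8.5]
finger_gap: 0.245
t: 25.48
tool_pos: [0.5818, -0.2661, 0.1015]
tool_rot: [-3.141, -0.003, 0.214]
wrist_force: [0.0, 5.2, 10.5]
finger_gap: 0.249
t: 25.9
tool_pos: [0.5369, -0.267, 0.1021]
tool_rot: [3.137, -0.005, 0.213]
wrist_force: [2.3, -0.6, 6.2]
finger_gap: 0.249
t: 26.32
tool_pos: [0.5037, -0.2361, 0.1019]
tool_rot: [3.135, -0.002, 0.211]
wrist_force: [-2.6, -4.4, 7.4]
finger_gap: 0.249
```

```bash
python3 -m pendant '[[0.85,[-2.7,9,0],[0,0,0]],[0.85,[-1.2,9.4,0],[0,0,0]],[0.85,[0.2,9.4,0],[0,0,0]],[0.85,[1.7,9.2,0],[0,0,0]],[0.85,[3.2,8.9,0],[0,0,0]]]'
python3 -m pendant '[[0.85,[4.5,8.3,0],[0,0,0]],[0.85,[5.7,7.4,0],[0,0,0]],[0.85,[6.8,6.5,0],[0,0,0]],[0.85,[7.8,5.4,0],[0,0,0]],[0.85,[8.5,4,0],[0,0,0]]]'
python3 -m pendant '[[0.85,[9,2.7,0],[0,0,0]],[0.85,[9.4,1.2,0],[0,0,0]],[0.85,[9.4,-0.2,0],[0,0,0]],[0.85,[9.2,-1.7,0],[0,0,0]],[0.85,[8.9,-3.2,0],[0,0,0]]]'
python3 -m pendant '[[0.85,[8.3,-4.5,0],[0,0,0]],[0.85,[7.4,-5.7,0],[0,0,0]],[0.85,[6.5,-6.8,0],[0,0,0]],[0.85,[5.4,-7.8,0],[0,0,0]],[0.85,[4,-8.5,0],[0,0,0]]]'
```

```text
t: 26.73
tool_pos: [0.5021, -0.189, 0.1013]
tool_rot: [3.14, 0.003, 0.211]
wrist_force: [-9.9, 0.3, 13.9]
finger_gap: 0.247
t: 27.15
tool_pos: [0.537, -0.1544, 0.1013]
tool_rot: [-3.14, 0.002, 0.214]
wrist_force: [-8.1, 3.4, 13.9]
finger_gap: 0.251
t: 27.57
tool_pos: [0.5844, -0.1562, 0.1013]
tool_rot: [3.141, -0.0, 0.215]
wrist_force: [-4.8, 2.4, 9.9]
finger_gap: 0.25
t: 27.98
tool_pos: [0.6153, -0.1901, 0.1011]
tool_rot: [3.141, 0.001, 0.214]
wrist_force: [-5.8, 2.8, 8.3]
finger_gap: 0.251
```

Repeatable, with low forces. Third turn.

```bash
python3 -m pendant '[[0.85,[2.7,-9,0],[0,0,0]],[0.85,[1.2,-9.4,0],[0,0,0]],[0.85,[-0.2,-9.4,0],[0,0,0]],[0.85,[-1.7,-9.2,0],[0,0,0]],[0.85,[-3.2,-8.9,0],[0,0,0]]]'
python3 -m pendant '[[0.85,[-4.5,-8.3,0],[0,0,0]],[0.85,[-5.7,-7.4,0],[0,0,0]],[0.85,[-6.8,-6.5,0],[0,0,0]],[0.85,[-7.8,-5.4,0],[0,0,0]],[0.85,[-8.5,-4,0],[0,0,0]]]'
python3 -m pendant '[[0.85,[-9,-2.7,0],[0,0,0]],[0.85,[-9.4,-1.2,0],[0,0,0]],[0.85,[-9.4,0.2,0],[0,0,0]],[0.85,[-9.2,1.7,0],[0,0,0]],[0.85,[-8.9,3.2,0],[0,0,0]]]'
python3 -m pendant '[[0.85,[-8.3,4.5,0],[0,0,0]],[0.85,[-7.4,5.7,0],[0,0,0]],[0.85,[-6.5,6.8,0],[0,0,0]],[0.85,[-5.4,7.8,0],[0,0,0]],[0.85,[-4,8.5,0],[0,0,0]]]'
```

```text
t: 28.4
tool_pos: [0.6138, -0.2351, 0.1011]
tool_rot: [-3.14, 0.001, 0.214]
wrist_force: [-5.4, 4.2, 9.2]
finger_gap: 0.251
t: 28.82
tool_pos: [0.5819, -0.2661, 0.1016]
tool_rot: [-3.141, -0.003, 0.214]
wrist_force: [0.0, 5.3, 9.0]
finger_gap: 0.251
t: 29.23
tool_pos: [0.537, -0.2669, 0.1021]
tool_rot: [3.137, -0.005, 0.213]
wrist_force: [2.2, 1.7, 6.3]
finger_gap: 0.252
t: 29.65
tool_pos: [0.5037, -0.2361, 0.1019]
tool_rot: [3.135, -0.002, 0.211]
wrist_force: [-1.9, -4.1, 7.8]
finger_gap: 0.254
```

```bash
python3 -m pendant '[[0.85,[-2.7,9,0],[0,0,0]],[0.85,[-1.2,9.4,0],[0,0,0]],[0.85,[0.2,9.4,0],[0,0,0]],[0.85,[1.7,9.2,0],[0,0,0]],[0.85,[3.2,8.9,0],[0,0,0]]]'
python3 -m pendant '[[0.85,[4.5,8.3,0],[0,0,0]],[0.85,[5.7,7.4,0],[0,0,0]],[0.85,[6.8,6.5,0],[0,0,0]],[0.85,[7.8,5.4,0],[0,0,0]],[0.85,[8.5,4,0],[0,0,0]]]'
python3 -m pendant '[[0.85,[9,2.7,0],[0,0,0]],[0.85,[9.4,1.2,0],[0,0,0]],[0.85,[9.4,-0.2,0],[0,0,0]],[0.85,[9.2,-1.7,0],[0,0,0]],[0.85,[8.9,-3.2,0],[0,0,0]]]'
python3 -m pendant '[[0.85,[8.3,-4.5,0],[0,0,0]],[0.85,[7.4,-5.7,0],[0,0,0]],[0.85,[6.5,-6.8,0],[0,0,0]],[0.85,[5.4,-7.8,0],[0,0,0]],[0.85,[4,-8.5,0],[0,0,0]]]'
python3 -m pendant '[[0.85,[2.7,-9,0],[0,0,0]],[0.85,[1.2,-9.4,0],[0,0,0]],[0.85,[-0.2,-9.4,0],[0,0,0]],[0.85,[-1.7,-9.2,0],[0,0,0]],[0.85,[-3.2,-8.9,0],[0,0,0]]]'
python3 -m pendant '[[0.85,[-2.8,-5.6,0],[0,0,0]],[0.85,[-1.7,-2.7,0],[0,0,0]],[0.85,[0,0,0],[0,0,0]],[0.85,[0,0,0],[0,0,0]],[0.85,[0,0,0],[0,0,0]]]'
python3 -c "
from h import *
snap('wrist','w18.png')"
```

```text
t: 30.07
tool_pos: [0.5022, -0.189, 0.1013]
tool_rot: [3.14, 0.003, 0.211]
wrist_force: [-10.3, -0.5, 15.3]
finger_gap: 0.253
t: 30.48
tool_pos: [0.537, -0.1544, 0.1012]
tool_rot: [-3.14, 0.002, 0.214]
wrist_force: [-7.1, 3.5, 13.0]
finger_gap: 0.252
t: 30.9
tool_pos: [0.5845, -0.1562, 0.1013]
tool_rot: [3.141, -0.0, 0.214]
wrist_force: [-5.2, 2.4, 9.6]
finger_gap: 0.247
t: 31.32
tool_pos: [0.6153, -0.1901, 0.1011]
tool_rot: [3.141, 0.001, 0.214]
wrist_force: [-4.7, 2.4, 8.3]
finger_gap: 0.251
t: 31.73
tool_pos: [0.6138, -0.2351, 0.101]
tool_rot: [-3.14, 0.001, 0.214]
wrist_force: [-4.8, 4.7, 9.4]
finger_gap: 0.249
t: 32.15
tool_pos: [0.6089, -0.244, 0.1011]
tool_rot: [-3.141, 0.001, 0.213]
wrist_force: [-4.7, 2.0, 9.1]
finger_gap: 0.251
```

View pics/w18.png

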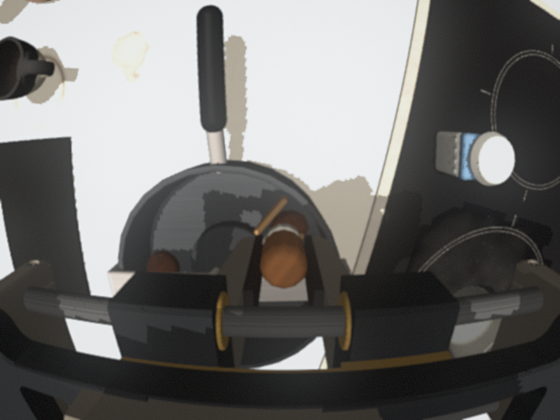

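```bash
python3 -m pendant '[[0.62,[0,0,0],[0,0,0]],[0.62,[0,0,0],[0,0,0]],[0.62,[0,0,0],[0,0,0]],[0.62,[0,0,15],[0,0,0]],[0.62,[0,0,30],[0,0,0]]]'
python3 -m pendant '[[0.5,[0,0,25],[0,0,-0.12]],[0.4,[-10,7,10],[0,0,-0.12]],[0.4,[-20,14,0],[0,0,-0.12]],[0.4,[-19,13,0],[0,0,-0.12]],[0.4,[0,0,0],[0,0,-0.12]]]'
python3 -m pendant '[[0.4,[0,0,0],[0,0,-0.12]],[0.4,[0,0,0],[0,0,-0.10]],[0.4,[0,0,0],[0,0,0]],[0.4,[0,0,0],[0,0,0]]]'
python3 -c "
from h import *
snap('wrist','w19.png');print(ctrl.get_state()['tool_pos'],ctrl.get_state()['tool_rot'])"
```

```text
t: 32.62
tool_pos: [0.608, -0.2418, 0.1429]
tool_rot: [-3.139, 0.006, 0.214]
wrist_force: [0.6, -0.4, -1.0]
finger_gap: 0.38
t: 33.03
tool_pos: [0.5586, -0.2067, 0.1811]
tool_rot: [-3.139, 0.002, -0.391]
wrist_force: [1.4, -0.4, 0.4]
finger_gap: 0.601
t: 33.37
tool_pos: [0.5614, -0.2086, 0.1809]
tool_rot: [3.141, -0.001, -0.602]
wrist_force: [0.2, -1.0, 0.8]
finger_gap: 0.601
[ 0.56137311 -0.20855161  0.18074154] [ 3.14157607e+00 -6.45833956e-04 -6.02278400e-01]
```

View pics/w19.png

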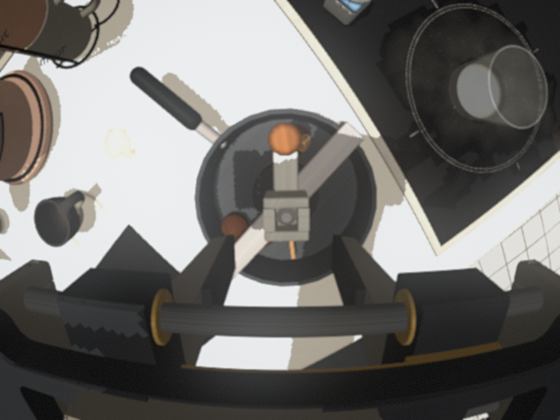

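```bash
python3 -c "
from h import *
w=load('w19.png')
a=cv2.imread('pics/w19.png')[110:250,220:340]; cv2.imwrite('pics/hz2.png',cv2.resize(a,None,fx=4,fy=4,interpolation=cv2.INTER_CUBIC))
h=onplane(w,287.5,218,.118,True);k=onplane(w,284.5,138,.133,True);print(h,k,(np.arctan2(*(k-h)[[1,0]])),np.linalg.norm((k-h)[:2]))"
```

```text
[ 0.56084855 -0.21035551  0.118     ] [ 0.61134845 -0.24223582  0.133     ] -0.5631130353909495 0.05972096151116037
```

View pics/hz2.png

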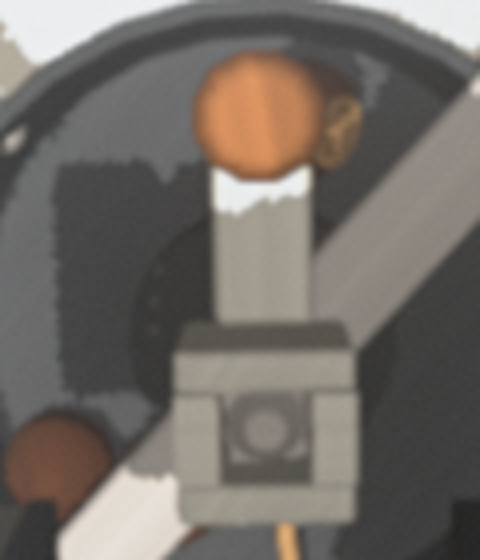

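```bash
python3 -m pendant '[[0.4,[-1,-1,-25],[0,0,0.03]],[0.4,[0,0,-30],[0,0,0]],[0.4,[0,0,-20],[0,0,0]],[0.4,[0,0,-9],[0,0,0]],[0.4,[0,0,0],[0,0,0]]]'
python3 -m pendant '[[0.55,[0,0,0],[0,0,0]],[0.7,[0,0,0],[0,0,0]],[0.8,[0,0,0],[0,0,0]],[0.8,[0,0,0],[0,0,0]],[0.8,[0,0,0],[0,0,0]]]' 30
```

```text
t: 33.83
tool_pos: [0.559, -0.2092, 0.0946]
tool_rot: [3.14, 0.003, -0.574]
wrist_force: [0.1, 0.7, -0.3]
finger_gap: 0.603
t: 34.25
tool_pos: [0.5608, -0.2104, 0.0976]
tool_rot: [-3.142, -0.003, -0.575]
wrist_force: [-0.0, -2.4, 5.3]
finger_gap: 0.37
```

Gripped at 34 mm. Lifting.

```bash
python3 -m pendant '[[0.8,[0,0,0],[0,0,0]],[0.8,[0,0,4],[0,0,0]],[0.8,[0,0,6],[0,0,0]],[0.8,[0,0,6],[0,0,0]],[0.8,[0,0,6],[0,0,0]]]'
python3 -m pendant '[[0.8,[0,0,8],[0,0,0]],[0.8,[0,0,15],[0,0,0]],[0.8,[0,0,20],[0,0,0]],[0.8,[0,0,15],[0,0,0]],[0.8,[0,0,0],[0,0,0]]]'
python3 -c "
from h import *
snap('wrist','w20.png');print(ctrl.get_state()['tool_pos'],ctrl.get_state()['tool_rot'])"
```

```text
t: 34.67
tool_pos: [0.5604, -0.2096, 0.1187]
tool_rot: [3.141, -0.001, -0.575]
wrist_force: [-0.1, -0.2, -1.7]
finger_gap: 0.368
t: 35.08
tool_pos: [0.5618, -0.21, 0.18]
tool_rot: [-3.139, -0.005, -0.575]
wrist_force: [0.0, -0.4, -1.3]
finger_gap: 0.37
[ 0.56105883 -0.20939611  0.17817819] [-3.13968777e+00 -2.61410246e-03 -5.74803532e-01]
```

View pics/w20.png

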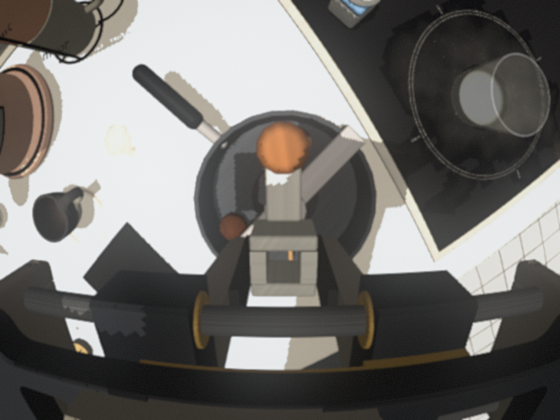

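```bash
python3 -m pendant '[[0.8,[-4,20,0],[0,0,0.11]],[0.8,[-6,35,0],[0,0,0.11]],[0.8,[-7,38,0],[0,0,0.11]],[0.8,[-7,38,-5],[0,0,0.11]],[0.8,[-7,38,-10],[0,0,0.11]]]'
python3 -m pendant '[[0.8,[-6,30,-15],[0,0,0.11]],[0.8,[-4,18,-25],[0,0,0.11]],[0.8,[0,6,-30],[0,0,0.11]],[0.8,[0,0,-30],[0,0,0.11]],[0.8,[0,0,-20],[0,0,0]]]'
python3 -m pendant '[[0.8,[0,0,-10],[0,0,0]],[0.8,[0,0,0],[0,0,0]],[0.8,[0,0,0],[0,0,0]]]'
```

```text
t: 35.55
tool_pos: [0.5285, -0.0386, 0.1612]
tool_rot: [-3.141, -0.0, -0.02]
wrist_force: [0.6, 1.0, -1.4]
finger_gap: 0.37
t: 35.97
tool_pos: [0.5168, 0.0152, 0.0384]
tool_rot: [-3.139, 0.004, 0.422]
wrist_force: [-0.6, 0.3, -2.9]
finger_gap: 0.363
t: 36.22
tool_pos: [0.519, 0.0131, 0.0312]
tool_rot: [3.141, 0.001, 0.414]
wrist_force: [-0.4, 0.0, -2.2]
finger_gap: 0.368
```

```bash
python3 -m pendant '[[0.8,[0,0,-6],[0,0,0]],[0.8,[0,0,-4],[0,0,0]],[0.8,[0,0,-2],[0,0,0]],[0.8,[0,0,0],[0,0,0]]]'
python3 -m pendant '[[0.8,[0,0,-1],[0,0,0]],[0.8,[0,0,0],[0,0,0]]]'
python3 -m pendant '[[0.8,[0,0,-1],[0,0,0]],[0.8,[0,0,0],[0,0,0]]]'
```

```text
t: 36.55
tool_pos: [0.5191, 0.0137, 0.0193]
tool_rot: [-3.141, -0.0, 0.415]
wrist_force: [1.0, 0.3, -1.5]
finger_gap: 0.37
t: 36.72
tool_pos: [0.5193, 0.0136, 0.0187]
tool_rot: [-3.141, -0.0, 0.415]
wrist_force: [-1.9, 0.0, 2.6]
finger_gap: 0.369
t: 36.88
tool_pos: [0.519, 0.0135, 0.0176]
tool_rot: [-3.141, 0.0, 0.415]
wrist_force: [-3.3, -1.9, 5.9]
finger_gap: 0.368
```

Touching the mat (Fz up). Release and rise.

```bash
python3 -m pendant '[[0.6,[0,0,0],[0,0,0]],[0.4,[0,0,0],[0,0,0]],[0.4,[0,0,0],[0,0,0]],[0.4,[0,0,0],[0,0,0]],[0.4,[0,0,15],[0,0,0]]]'
python3 -m pendant '[[0.4,[0,0,30],[0,0,0]],[0.4,[0,0,40],[0,0,0]],[0.4,[-15,0,40],[0,0,0]],[0.4,[-30,0,40],[0,0,0]],[0.4,[-30,0,10],[0,0,0]]]'
python3 -c "
from h import *
snap('wrist','w21.png');snap('scene','s21.png');snap('top','t21.png');print(ctrl.get_state()['tool_pos'])"
```

```text
t: 37.3
tool_pos: [0.5176, 0.0136, 0.0306]
tool_rot: [-3.141, 0.004, 0.415]
wrist_force: [-0.5, -0.4, -0.1]
finger_gap: 0.599
t: 37.72
tool_pos: [0.4524, 0.0131, 0.1883]
tool_rot: [3.139, -0.007, 0.414]
wrist_force: [0.4, 1.0, 1.3]
finger_gap: 0.598
[0.4488418  0.0144516  0.18562134]
```

View pics/w21.png

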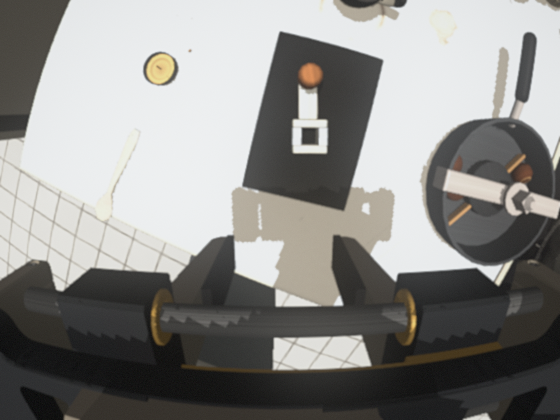

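View pics/s21.png

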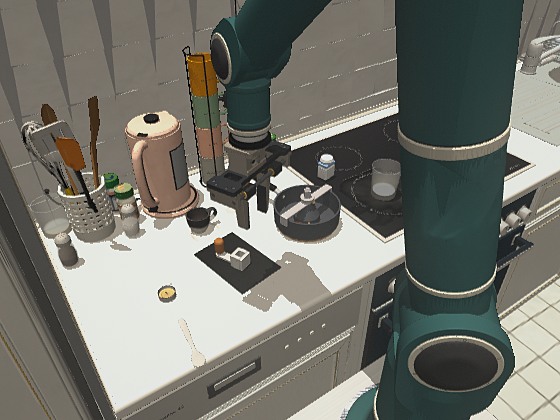

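View pics/t21.png

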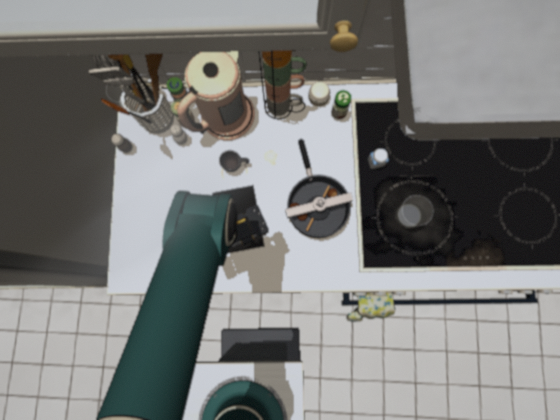

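```bash
python3 -c "
from h import *
a=cv2.imread('pics/t21.png')[165:250,275:365]; b=cv2.imread('pics/w21.png')[105:275,410:560]
cv2.imwrite('pics/pz.png',np.hstack([cv2.resize(a,(400,378),interpolation=cv2.INTER_CUBIC),cv2.resize(b,(334,378),interpolation=cv2.INTER_CUBIC)]))"
```

```text
(no output)
```

View pics/pz.png

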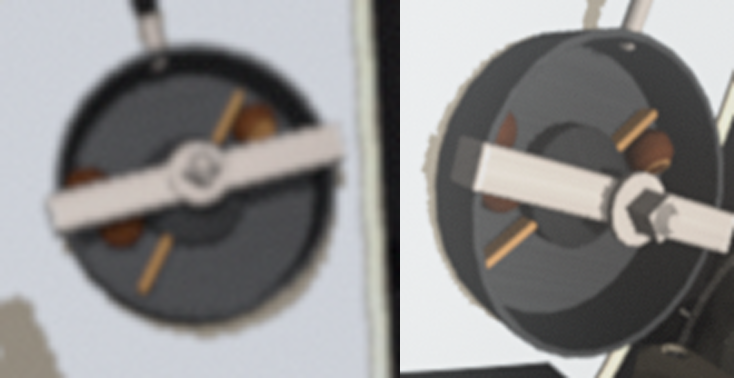

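```bash
python3 -m pendant '[[0.4,[0,0,0],[0,0,0]],[0.4,[0,0,0],[0,0,0]],[0.4,[0,0,0],[0,0,0]]]'; python3 -c "
from h import *
print(job_done())"
```

```text
t: 38.12
tool_pos: [0.45, 0.0134, 0.184]
tool_rot: [3.14, 0.001, 0.415]
wrist_force: [-0.2, 0.8, 0.1]
finger_gap: 0.599
the job is handed in; nothing more can be done
None
```

The job is done and handed in at about 38 s of the 210 s allowed.

- **Chestnuts:** Three were on the worktop, and I put all three into the pan. The last pictures show all three inside it and none left on the worktop.
- **Crank fit:** The crank went onto the square drive without extra turning. It sat home with the tool at 95.7 mm, against 96 mm expected, and the upward force rose to 11 N.
- **Cranking:** I gripped the knob and turned the crank about 3.13 turns clockwise at roughly 0.3 turn a second. The forces shown at the end of each five-row move stayed below about 20 N. The paddle stopped about 45° past its starting position, which matches.
- **Crank return:** I laid the crank back flat on the mat, within about 1 mm of where its hub stood by the tool reading.
- **Other things:** The tea light, spoon, cup, tumbler and beaker look unmoved in the final pictures. I judged this by eye and did not measure it again.

The wrist camera and the fixed cameras disagreed by about 3 to 5 mm. I used the wrist camera for the fit and averaged the readings where there was room to spare. One move was refused because of a typing slip, and nothing moved.

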